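# Load the chilling-stone dispenser and serve one stone

### The arm

A 7-joint arm with a two-finger parallel gripper is mounted at the origin on the work surface. World frame = base frame: x ahead of the robot, y to its left, z up, the work surface at z = 0. Lengths are in m, angles in degrees, forces in N, time in s.
With the tool pointing down it reaches from about 0.425 to 0.875 m from the base axis. Payload 4.7 kg.
Tool frame: the origin (TCP) lies at the very end of the fingers, on their centre line; the grasp point (between the pads) lies 19 mm behind it (env.grip_point_offset is the distance from the TCP to the grasp point, in m); z points along the fingers, y is the line along which they close (so a half turn about z gives the same grasp; the last joint's range is limited). The gripper opens to 87 mm and grips with 3 to 60 N. Pads are 19 mm wide; open, the fingers measure 117 mm over their backs; the gripper's body (75 mm by 190 mm) begins 51 mm behind the grasp point.
Start: joints at [72.37, 18.392, -4.016, 83.108, 1.295, 78.541, -3.26], TCP at [0.206, -0.617, 0.201] pointing down, gripper open.
Joint ranges: [-163.93, 163.93], [-17.29, 119.83], [-79.2, 71.16], [3.27, 140.29], [-89.18, 269.18], [5.43, 117.66], [-154.24, 154.24]. Speed limits (degrees/s): [147.25, 147.25, 180, 180, 180, 180, 180].

### API

Orientations are given as [roll, pitch, yaw] about the fixed x, y, z axes, in that order (R = Rz(yaw) Ry(pitch) Rx(roll)).
In Python, from cell import env gives the robot as it stands.
- The arm moves only by the tool jog_arm, never from a script. Its argument "motion" is a list of rows, each an object of numbers: "x", "y", "z": the shift along the tool's x, y, z in cm; "ax", "ay", "az": the turn, a rotation vector about the tool's x, y, z in degrees. In form: [{"x": .., "y": .., "z": .., "ax": .., "ay": .., "az": ..}, ...]. A call has exactly 5 rows; each row shifts and turns the commanded pose from where the row before left it, along the tool's axes as they then stand; what a row does not reach is not made up. A row lasts 1/10 s, in which the tool goes at most 50 mm and 8.59 degrees, less where a joint would pass 70% of its speed; a pose out of reach is approached as far as the arm can. A call is refused whole if a number of a shift passes 5 or a number of a turn 8.59, either way. A call with a gripper value outside its range is refused whole. "claw" is the gripper command: -1 is shut, 1 is fully open, values between are in proportion, set as the call begins (left out, the last holds). The fingers move at their own pace and stop on an object; "squeeze" is the grip in N (left out, the last holds). Time passes only in rows, so rows that do not move let the fingers close, or fill a call up. It gives the time, the measured TCP pose, the force, the opening and the grip force at its end, in the units of the state.
- env.get_obs(): the state, without advancing time (a new reading comes with each control period).
- env.read_camera(name): name is "scene" or "side" or "wrist"; returns the picture (384x512x3 uint8, red, green, blue); there is no depth.
- env.camera_params(name): a dict with "fx", "fy", "cx", "cy" (pixels), "extrinsics" (4x4, takes a point from world to camera coordinates). Camera axes: x right, y up, looking along -z (the intrinsics and any distortion apply to the point x, -y, -z); pixel columns grow to the right and rows downward; lengths in m; the calibration is good to about 2 mm. The wrist camera is an equidistant fisheye: a pixel r from the principal point sees the ray r / f radians off the axis. A picture is of the moment at which its call begins: read the wrist's pose just before it. camera_params takes no time and is no camera call; for the wrist camera it gives the pose at the moment of the call.
- env.sign_off(): hands the job in; it is judged then, once.
The state is a dict: "time_s": time; "qpos": joint angles; "joint_velocities": joint speeds; "effort": joint torques, N m; "tool_pos": TCP position; "tool_rot": TCP orientation; "force": force on the tool from outside, world axes, zero at the start; "wrist_torque": the same for the moment, N m; "grip_width": finger opening in m; "grasp_force": force on a finger pad.
Only numpy, scipy, OpenCV 4.12 (cv2) and the standard library are available. Lean on these libraries where they do the work, as an engineer would, in place of code of your own. Each camera call takes 0.05 s, during which the arm holds its last target. There are 200 camera calls.

### The job

Load the beech chilling-stone dispenser through its top: first the round stone, then the square one on top of it, both lying flat. Then swing the sprung steel lever once, all the way to its stop, and let it go so that it springs fully back: the round stone must end flat on the dispenser's landing, clear of the magazine, and the square one must have dropped to the magazine's floor, ready for next time. Leave the decanter, glass rack, coaster and ice tong where they are.

Things in the scene. Friction and masses are not known exactly. Their poses are not given: they have to be found in the camera images.
- dispenser: Fixed beech dispenser, 230 mm long (x -125 to +105), 80 mm wide, with a pivot block on its -y side (to y = -85 mm). Origin: on the work surface under the axis of the upright magazine shaft. +x points to the outlet landing, +y to the side where the lever's post stands, z up. Housing behind the shaft (x -125 to -28 mm): 34 mm high, holds a steel pusher that the lever drives toward +x.
- mouth (a point): Centre of the magazine's funnel mouth, on the shaft's axis, 61 mm above the work surface. The square shaft is 44 x 44 mm inside, sides along the dispenser's x and y; the funnel widens it from z = 50 mm to about 58 mm inside, 70 mm outside at z = 63 mm, the highest part of the body. Axes as the dispenser's.
- floor (a point): Centre of the magazine's floor, on the shaft's axis, 12 mm above the work surface. Below z = 28 mm the shaft is open toward +x, so only the bottom stone can pass out. The pusher, 12 mm high, travels 58 mm and moves it toward +x; while it is forward the next stone rests on it, and drops to the floor when it goes back.
- landing (a point): Point on the landing 54 mm from the shaft's axis toward the dispenser's +x, at floor height (12 mm): the round stone's centre comes about here after a full stroke. The landing is flat, x 28 to 99 mm, y -34 to +34 mm, with rims 8 mm high.
- lever (a joint): Angle of the lever, rad: 0 at rest, 0.9 at its stop. It turns clockwise seen from above, about the vertical axis at lever_pivot, so that the post travels in an arc toward the dispenser's +x. A spring drives it back to 0: 0.25 N m at rest, 0.7 N m at the stop (1.6 to 4.5 N at the post), plus about 1 N from the stones.
- lever_post (a point): On the axis of the lever's upright round steel post, 72 mm above the work surface. Post 14 mm in diameter, free from z = 50 to 85 mm, with an 18 mm ball on top (to z = 103 mm), at the end of the flat lever arm (14 mm wide, z 40 to 48 mm), 160 mm from the pivot's axis. At rest it stands at x = -155, y = +84 mm of the dispenser, at the stop at x = -15, y = +84 mm.
- lever_pivot (a point): Vertical axis of the lever, at x = -85, y = -60 mm of the dispenser, 36 mm above the work surface.
- round_stone: Dark grey soapstone disc, 40 mm in diameter, 14 mm thick, about 50 g, lying flat. Origin: centre of its underside, z up.
- square_stone: Dark grey soapstone square, 38 x 38 mm, 14 mm thick, about 55 g, lying flat. Origin: centre of its underside, x and y along its sides, z up. Its sides must lie along the shaft's (any quarter turn) to go in.
- decanter: Bystander: empty square glass decanter with a ball stopper, 80 x 80 mm, 223 mm tall. Origin: centre of its underside.
- rack: Bystander: slotted beech rack with three tasting glasses, 270 mm long (its x), 90 mm wide, 130 mm tall. Origin: centre of its underside.
- coaster: Bystander: round black ceramic coaster, 96 mm in diameter, 8 mm thick. Origin: centre of its underside.
- tong: Bystander: stainless ice tong lying flat, about 190 mm long (its x), 55 mm wide, 8 mm high. Origin: under its middle.
There are look-alikes about, which are no part of the job. Leave any turquoise or yellow look-alike of the round_stone alone.

How it is judged (in metres and radians):
On the way, in this order (a step that is already met when the one before it is completed fails the run):
1. the round stone lies flat on the magazine's floor, let go, the square one not yet in the magazine (horizontal distance between round_stone and floor below 0.014 m and z of round_stone in the frame of dispenser below 0.016 m and angle between round_stone's own z axis and vertical below 0.12 rad and contact force between round_stone and the fingers below 0.1 N and horizontal distance between square_stone and floor above 0.05 m), for 0.1 s.
2. the square stone lies flat on the round one in the magazine, let go (horizontal distance between each of square_stone, round_stone and floor below 0.014 m and z of square_stone in the frame of dispenser between 0.022 and 0.032 m and angle between square_stone's own z axis and vertical below 0.12 rad and contact force between square_stone and the fingers below 0.1 N and value of joint lever below 0.1 rad), for 0.1 s.
3. the lever is at its stop (within 0.06 rad) (value of joint lever above 0.84 rad), for 0.05 s.
At the end, for the whole second after the job is handed in: The lever is back at rest (below 0.05 rad); the round stone lies flat and still on the landing, its centre 49 to 85 mm out from the shaft's axis and within 20 mm of the dispenser's middle line; the square stone lies flat and still on the magazine's floor, within 14 mm of the shaft's axis (value of joint lever below 0.05 rad and x of round_stone in the frame of dispenser between 0.049 and 0.085 m and y of round_stone in the frame of dispenser between -0.02 and 0.02 m and z of each of round_stone, square_stone in the frame of dispenser below 0.016 m and angle between each of round_stone, square_stone's own z axis and vertical below 0.1 rad and horizontal distance between square_stone and floor below 0.014 m and linear speed of each of round_stone, square_stone below 0.02 m/s); the robot touches nothing.
It fails at once if the decanter is pushed more than 30 mm or tipped (distance of decanter from where it was at the start of the episode above 0.03 m or angle between decanter's own z axis and vertical above 0.25 rad).
It fails at once if the glass rack is pushed more than 30 mm or tipped (distance of rack from where it was at the start of the episode above 0.03 m or angle between rack's own z axis and vertical above 0.25 rad).
It fails at once if the coaster or the tong is moved more than 30 mm (distance of any of coaster, tong from where it was at the start of the episode above 0.03 m).
It also fails if it takes over 66 s, if anything falls off the work surface, if the arm or the gripper's body presses on something with over 40 N, if the wrist force passes 120 N, or if a joint passes its speed limit or range.

## Working session

There is one attempt and no reset: what is moved stays moved. The work goes in short steps, Python scripts to look and compute and a tool call to move; the robot and the scene stay as the last step left them, time stands still between calls to the robot, and variables do not carry over. Pictures are saved under pics/ and viewed, at most 10 in all, crops included, and the job is handed in when it is done.

Besides the shell and the picture viewer there is one more tool, called after "Call:" as a command line: name --argument value ..., lists and objects as JSON in quotes. jog_arm: Moves the arm, as the interface text tells. Its arguments: {"type":"object","properties":{"motion":{"type":"array"},"claw":{"type":"number"},"squeeze":{"type":"number"}},"required":["motion"]}

```bash
ls; mkdir -p pics; cat > h.py <<'E'
import numpy as np, cv2
from cell import env
from scipy.spatial.transform import Rotation as R
def snap(n,f=None):
    P=env.camera_params(n); im=env.read_camera(n)
    if f: cv2.imwrite('pics/'+f,cv2.cvtColor(im,cv2.COLOR_RGB2BGR))
    return im,P
def ray(n,P,u,v):
    a=(u-P['cx'])/P['fx'];b=(v-P['cy'])/P['fy']
    if n=='wrist':
        r=np.hypot(a,b); s=np.sin(r)/r if r>1e-9 else 1; d=np.array([a*s,-b*s,-np.cos(r)])
    else: d=np.array([a,-b,-1.])
    E=np.array(P['extrinsics']);Rm=E[:3,:3]
    return -Rm.T@E[:3,3], Rm.T@d
def onz(n,P,u,v,z):
    o,d=ray(n,P,u,v); return o+d*(z-o[2])/d[2]
def proj(n,P,p):
    E=np.array(P['extrinsics']);c=E[:3,:3]@np.array(p)+E[:3,3]
    x,y,z=c[0],-c[1],-c[2]
    if n=='wrist':
        r=np.hypot(x,y);t=np.arctan2(r,z);x,y=x/r*t,y/r*t
    else:x,y=x/z,y/z
    return np.array([P['fx']*x+P['cx'],P['fy']*y+P['cy']])
E
python3 - <<'E'
from h import *
for n in ['scene','side','wrist']:
    im,P=snap(n,n+'0.png'); print(n,P['fx'],P['cx'],P['cy'],P.keys(),np.round(np.array(P['extrinsics']),3).tolist())
a=[cv2.imread(f'pics/{n}0.png') for n in ['scene','side','wrist']]
print(env.get_obs())
E
```

```text
pics
scene 393.988726794337 255.6005708508595 190.53580040115764 dict_keys(['fx', 'fy', 'cx', 'cy', 'extrinsics']) [[0.763, 0.647, 0.005, -0.497], [-0.363, 0.423, 0.83, 0.149], [0.535, -0.635, 0.557, -1.437], [0.0, 0.0, 0.0, 1.0]]
side 384.3178817753261 257.4480599474269 193.5040987853472 dict_keys(['fx', 'fy', 'cx', 'cy', 'extrinsics']) [[-0.829, -0.559, -0.013, 0.526], [0.391, -0.595, 0.702, -0.278], [-0.4, 0.577, 0.712, -1.109], [0.0, 0.0, 0.0, 1.0]]
wrist 297.3186396354542 253.58108115632342 190.83054340600407 dict_keys(['fx', 'fy', 'cx', 'cy', 'extrinsics']) [[0.315, -0.949, -0.002, -0.649], [0.92, 0.306, -0.243, 0.031], [0.231, 0.075, 0.97, -0.389], [0.0, 0.0, 0.0, 1.0]]
{'time_s': 0.15, 'qpos': array([72.3703824 , 18.43200075, -4.01508192, 83.15727774,  1.29481935,
       78.54106984, -3.25935421]), 'joint_velocities': array([ 0.10000767, -0.02206061, -0.10128122, -0.18775935,  0.02579296,
        0.00413872,  0.09416092]), 'effort': array([-5.61664237e-04, -4.91796005e+01, -4.04690411e-01, -3.12876964e+01,
       -6.38962677e-02,  4.04948776e-02,  1.15521029e-04]), 'tool_pos': array([ 0.20538593, -0.6162337 ,  0.19969589]), 'tool_rot': array([-1.79914854e+02,  4.92124899e-03,  1.84391633e+01]), 'force': array([-1.03780889, -0.82102888,  0.00531318]), 'wrist_torque': array([-0.04011905, -0.00056458, -0.00523642]), 'grasp_force': 0.0, 'grip_width': 0.08724976069888775}
```

View pics/scene0.png

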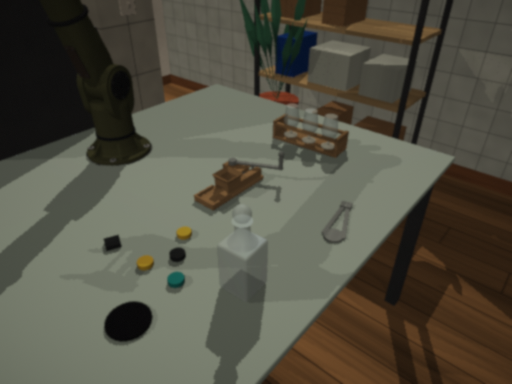

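View pics/side0.png

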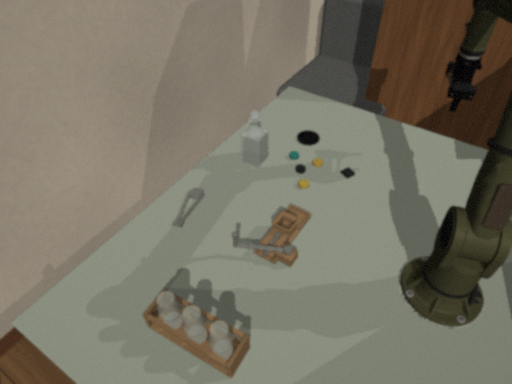

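The scene view shows these dark or round candidates:
- dark disc (177,255), the round stone
- dark square (112,243), the square stone
- yellow discs (184,233) and (146,262)
- turquoise disc (176,281)
- coaster (128,321)

The dispenser is near (230,185), with the lever post at (281,160). The side view has the disc at (300,169), the square at (348,173) and the magazine at (289,217).

```bash
python3 - <<'E'
from h import *
for n in ['scene','side']:
    im=cv2.cvtColor(cv2.imread(f'pics/{n}0.png'),cv2.COLOR_BGR2RGB);P=env.camera_params(n)
    m=(im.max(2)<60).astype(np.uint8)
    k,l,s,c=cv2.connectedComponentsWithStats(m)
    for i in range(1,k):
        if 15<s[i,4]<1500 and c[i,1]>100:
            p=onz(n,P,*c[i],.009); 
            if .2<np.hypot(*p[:2])<1.1: print(n,'dark',s[i,4],np.round(c[i]),np.round(p,3))
    for t,(u,v),z in {'scene':[('turq',(176,281),.01),('yel',(184,233),.01),('yel',(146,262),.01),('ball',(281,153),.1),('pivot',(232,162),.044),('mouth',(231,172),.06),('decanter',(243,285),.0),('landing',(208,197),.015)],
      'side':[('turq',(294,156),.01),('yel',(317,162),.01),('yel',(304,184),.01),('ball',(237,228),.1),('pivot',(290,250),.044),('mouth',(289,217),.06),('landing',(301,212),.015)]}[n]:
        print(n,t,np.round(onz(n,P,u,v,z),3))
def crop(n,x,y,w,h,s): return cv2.resize(cv2.imread(f'pics/{n}0.png')[y:y+h,x:x+w],None,fx=s,fy=s,interpolation=cv2.INTER_CUBIC)
cv2.imwrite('pics/c1.png',np.hstack([crop('scene',95,130,200,150,2)*1,crop('side',220,140,200,150,2)]))
E
```

```text
scene dark 207 [344. 113.] [0.462 0.817 0.009]
scene dark 50 [279. 131.] [0.356 0.493 0.009]
scene dark 136 [341. 145.] [0.601 0.547 0.009]
scene dark 18 [330. 151.] [0.6   0.476 0.009]
scene dark 28 [281. 160.] [0.502 0.313 0.009]
scene dark 19 [233. 164.] [0.397 0.184 0.009]
scene dark 20 [225. 175.] [0.426 0.112 0.009]
scene dark 184 [239. 183.] [0.491 0.109 0.009]
scene dark 31 [220. 205.] [ 0.528 -0.015  0.009]
scene dark 196 [112. 243.] [ 0.438 -0.311  0.009]
scene dark 192 [177. 255.] [ 0.596 -0.232  0.009]
scene dark 36 [178. 284.] [ 0.671 -0.294  0.009]
scene dark 1476 [128. 321.] [ 0.671 -0.425  0.009]
scene dark 102 [268. 380.] [ 0.968 -0.337  0.009]
scene turq [ 0.661 -0.29   0.01 ]
scene yel [ 0.547 -0.167  0.01 ]
scene yel [ 0.56  -0.297  0.01 ]
scene ball [0.572 0.215 0.1  ]
scene pivot [0.427 0.146 0.044]
scene mouth [0.486 0.079 0.06 ]
scene decanter [ 0.778 -0.194  0.   ]
scene landing [ 0.481 -0.015  0.015]
side dark 222 [308. 137.] [ 0.661 -0.417  0.009]
side dark 58 [300. 168.] [ 0.592 -0.228  0.009]
side dark 67 [347. 172.] [ 0.432 -0.307  0.009]
side turq [ 0.648 -0.279  0.01 ]
side yel [ 0.555 -0.297  0.01 ]
side yel [ 0.537 -0.161  0.01 ]
side ball [0.572 0.2   0.1  ]
side pivot [0.417 0.145 0.044]
side mouth [0.481 0.046 0.06 ]
side landing [ 0.477 -0.031  0.015]
```

View pics/c1.png

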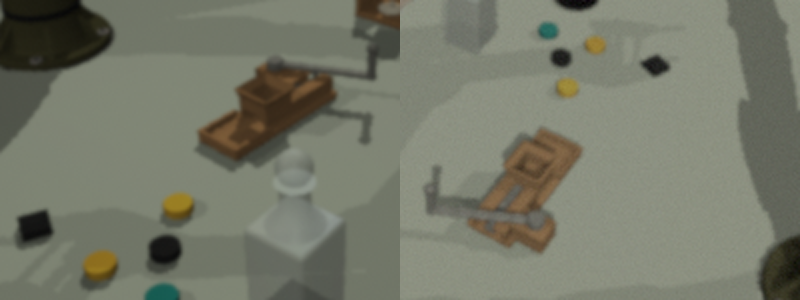

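The crop confirms the choice: the dark disc is the round stone at about (0.593,-0.229) and the dark square is at about (0.435,-0.309). The dispenser yaw is about -90°. I'll go above the round stone first.

Call:
jog_arm --motion '[{"x":4.1,"y":-2.05},{"x":4.1,"y":-2.05},{"x":4.1,"y":-2.05},{"x":4.1,"y":-2.05},{"x":4.1,"y":-2.05}]' --claw 1

```text
$.motion[0]: bad value
```

Call:
jog_arm --motion '[{"x":4.1,"y":-2.05},{"x":4.1,"y":-2.05},{"x":4.1,"y":-2.05},{"x":4.1,"y":-2.05},{"x":4.1,"y":-2.05}]'

```text
$.motion[0]: bad value
```

Call:
jog_arm --motion '[{"az":-8},{"az":-8},{"az":-8},{"az":-8},{"az":-8}]'

```text
$.motion[0]: bad value
```

Call:
jog_arm --motion '[{"az":-8},{"az":-8},{"az":-8},{"az":-8},{}]'

```text
$.motion[0]: bad value
```

```bash
python3 - <<'E'
from h import *
o=env.get_obs();print(o['time_s'],o['tool_pos'],o['tool_rot'],o['qpos'])
im,P=snap('wrist','w1.png')
np.save('P1.npy',P,allow_pickle=True)
print(ray('wrist',P,P['cx'],P['cy']))
print([proj('wrist',P,p) for p in [(.593,-.229,.014),(.435,-.309,.014),(.483,.06,.061)]])
E
```

```text
0.15 [ 0.20538593 -0.6162337   0.19969589] [-1.79914854e+02  4.92124899e-03  1.84391633e+01] [72.3703824  18.43200075 -4.01508192 83.15727774  1.29481935 78.54106984
 -3.25935421]
(array([ 0.26638646, -0.59560054,  0.38344845]), array([-0.23121616, -0.07531453, -0.96998289]))
[array([ 105.10867317, -114.67221469]), array([102.21310825, -40.00038355]), array([-35.8576936 , -59.50035241])]
```

View pics/w1.png

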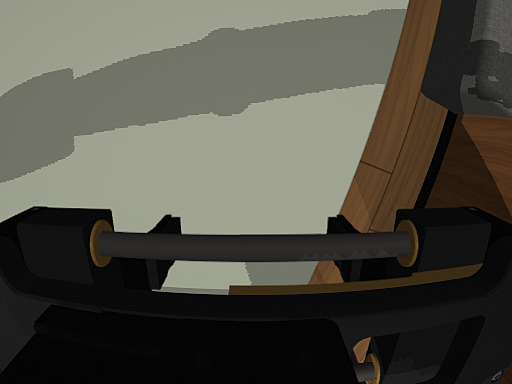

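The moves were refused because every row must carry all six keys. The wrist view shows the fingers at about (170,250) and (345,250), with the table ahead of them.

Call:
jog_arm --motion '[{"x":4.1,"y":-2.05,"z":0,"ax":0,"ay":0,"az":0},{"x":4.1,"y":-2.05,"z":0,"ax":0,"ay":0,"az":0},{"x":4.1,"y":-2.05,"z":0,"ax":0,"ay":0,"az":0},{"x":4.1,"y":-2.05,"z":0,"ax":0,"ay":0,"az":0},{"x":4.1,"y":-2.05,"z":0,"ax":0,"ay":0,"az":0}]' --claw 1

```text
time_s: 0.7
tool_pos: [0.3686, -0.4531, 0.2005]
tool_rot: [180.0, 0.0, 18.4]
force: [1.1, 0.1, -0.2]
grip_width: 0.0868
grasp_force: 0.0
```

Call:
jog_arm --motion '[{"x":4.1,"y":-2.05,"z":0,"ax":0,"ay":0,"az":0},{"x":4.1,"y":-2.05,"z":0,"ax":0,"ay":0,"az":0},{"x":4.1,"y":-2.05,"z":0,"ax":0,"ay":0,"az":0},{"x":4.1,"y":-2.05,"z":0,"ax":0,"ay":0,"az":0},{"x":4.1,"y":-2.05,"z":0,"ax":0,"ay":0,"az":0}]'

```text
time_s: 1.2
tool_pos: [0.5306, -0.2911, 0.2006]
tool_rot: [180.0, 0.0, 18.4]
force: [1.0, -1.0, -0.0]
grip_width: 0.0867
grasp_force: 0.0
```

Call:
jog_arm --motion '[{"x":0,"y":0,"z":0,"ax":0,"ay":0,"az":-8},{"x":0,"y":0,"z":0,"ax":0,"ay":0,"az":-8},{"x":0,"y":0,"z":0,"ax":0,"ay":0,"az":-8},{"x":0,"y":0,"z":0,"ax":0,"ay":0,"az":-8},{"x":0,"y":0,"z":0,"ax":0,"ay":0,"az":-8}]'

```text
time_s: 1.7
tool_pos: [0.5295, -0.2924, 0.2003]
tool_rot: [-180.0, 0.0, 58.8]
force: [0.9, 0.1, 0.2]
grip_width: 0.0867
grasp_force: 0.0
```

Call:
jog_arm --motion '[{"x":0,"y":0,"z":0,"ax":0,"ay":0,"az":-8},{"x":0,"y":0,"z":0,"ax":0,"ay":0,"az":-8},{"x":0,"y":0,"z":0,"ax":0,"ay":0,"az":-8},{"x":0,"y":0,"z":0,"ax":0,"ay":0,"az":-8},{"x":0,"y":0,"z":0,"ax":0,"ay":0,"az":0}]'

```text
time_s: 2.2
tool_pos: [0.5295, -0.2925, 0.2003]
tool_rot: [-180.0, -0.0, 90.5]
force: [-1.0, 0.1, 0.4]
grip_width: 0.0871
grasp_force: 0.0
```

```bash
cat > look.py <<'E'
from h import *
import sys
o=env.get_obs();print(o['time_s'],o['tool_pos'].round(4),o['tool_rot'].round(2),o['qpos'].round(1))
im,P=snap('wrist',sys.argv[1]+'.png')
np.save('pics/'+sys.argv[1]+'.npy',P,allow_pickle=True)
print([proj('wrist',P,p).round() for p in [(.593,-.229,.014),(.435,-.309,.014),(.483,.06,.061)]])
E
python3 look.py w2
```

```text
2.2 [ 0.5295 -0.2925  0.2003] [-1.7998e+02 -1.0000e-02  9.0450e+01] [ 50.   15.  -28.2  89.1   7.2  77.7  21.5]
[array([307., 121.]), array([182., 183.]), array([220., -97.])]
```

View pics/w2.png

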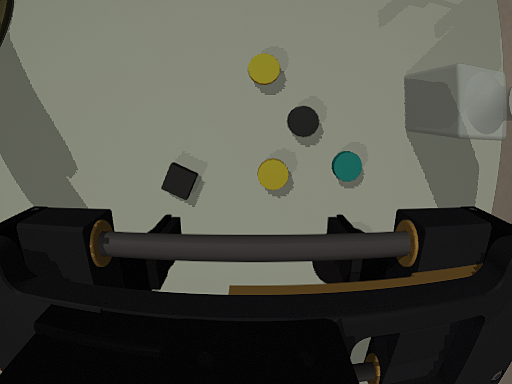

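The close wrist view has the round stone at (303,121), the square at (180,181), the yellow discs at (264,69) and (273,175), and the turquoise disc at (347,166). The choice stands.

```bash
python3 - <<'E'
from h import *
im=cv2.cvtColor(cv2.imread('pics/w2.png'),cv2.COLOR_BGR2RGB);P=np.load('pics/w2.npy',allow_pickle=True).item()
for nm,(x,y) in {'round':(303,121),'square':(180,181)}.items():
    m=np.zeros(im.shape[:2],np.uint8); m[y-30:y+26,x-30:x+30]=(im[y-30:y+26,x-30:x+30].max(2)<75)
    cs,_=cv2.findContours(m,cv2.RETR_EXTERNAL,cv2.CHAIN_APPROX_NONE); c=max(cs,key=cv2.contourArea)[:,0]
    print(nm,cv2.contourArea(c),c.min(0),c.max(0), im[y,x])
    for z in (.014,.007):
        w=np.array([onz('wrist',P,u,v,z)[:2] for u,v in c]).astype(np.float32)
        print(z,cv2.minEnclosingCircle(w),cv2.minAreaRect(w*1000))
E
```

```text
round 735.0 [287 106] [319 136] [34 33 33]
0.014 ((0.5887346863746643, -0.22887994349002838), 0.02046697400510311) ((588.2896728515625, -229.4855194091797), (39.13945770263672, 38.943843841552734), 15.80349349975586)
0.007 ((0.5898888111114502, -0.22891806066036224), 0.02085225284099579) ((589.4354248046875, -229.5352325439453), (39.8798713684082, 39.68055725097656), 15.803791046142578)
square 812.0 [161 162] [197 199] [32 32 31]
0.014 ((0.43004485964775085, -0.30606329441070557), 0.02699081040918827) ((430.6488952636719, -306.3796691894531), (40.40739440917969, 38.850189208984375), 64.61592864990234)
0.007 ((0.42819714546203613, -0.30756160616874695), 0.0274994857609272) ((428.81256103515625, -307.88397216796875), (41.17173385620117, 39.5850830078125), 64.61599731445312)
```

Call:
jog_arm --motion '[{"x":2.5,"y":2.4,"z":0,"ax":0,"ay":0,"az":0},{"x":2.5,"y":2.4,"z":1,"ax":0,"ay":0,"az":0},{"x":1.35,"y":1.15,"z":3,"ax":0,"ay":0,"az":0},{"x":0,"y":0,"z":4,"ax":0,"ay":0,"az":0},{"x":0,"y":0,"z":4,"ax":0,"ay":0,"az":0}]' --claw 0.4 --squeeze 10

```text
time_s: 2.75
tool_pos: [0.5896, -0.2276, 0.0797]
tool_rot: [179.9, 0.0, 90.3]
force: [-0.6, 0.0, 0.4]
grip_width: 0.0624
grasp_force: 0.0
```

Call:
jog_arm --motion '[{"x":0,"y":0,"z":2.5,"ax":0,"ay":0,"az":0},{"x":0,"y":0,"z":1.5,"ax":0,"ay":0,"az":0},{"x":0,"y":0,"z":0,"ax":0,"ay":0,"az":0},{"x":0,"y":0,"z":0,"ax":0,"ay":0,"az":0},{"x":0,"y":0,"z":0,"ax":0,"ay":0,"az":0}]'

```text
time_s: 3.25
tool_pos: [0.5902, -0.2291, 0.0426]
tool_rot: [179.8, 0.1, 90.4]
force: [-0.2, -0.3, -0.2]
grip_width: 0.0608
grasp_force: 0.0
```

Call:
jog_arm --motion '[{"x":0,"y":0,"z":2,"ax":0,"ay":0,"az":0},{"x":0,"y":0,"z":1.4,"ax":0,"ay":0,"az":0},{"x":0,"y":0,"z":0,"ax":0,"ay":0,"az":0},{"x":0,"y":0,"z":0,"ax":0,"ay":0,"az":0},{"x":0,"y":0,"z":0,"ax":0,"ay":0,"az":0}]'

```text
time_s: 3.75
tool_pos: [0.5894, -0.2288, 0.0075]
tool_rot: [179.9, 0.0, 90.4]
force: [-0.0, 1.0, -0.4]
grip_width: 0.0608
grasp_force: 0.0
```

Call:
jog_arm --motion '[{"x":0,"y":0,"z":0,"ax":0,"ay":0,"az":0},{"x":0,"y":0,"z":0,"ax":0,"ay":0,"az":0},{"x":0,"y":0,"z":0,"ax":0,"ay":0,"az":0},{"x":0,"y":0,"z":0,"ax":0,"ay":0,"az":0},{"x":0,"y":0,"z":0,"ax":0,"ay":0,"az":0}]' --claw -1 --squeeze 10

```text
time_s: 4.25
tool_pos: [0.5887, -0.2286, 0.0066]
tool_rot: [180.0, 0.0, 90.4]
force: [-0.3, -0.7, 0.5]
grip_width: 0.0289
grasp_force: 0.0
```

```bash
python3 look.py w3; python3 - <<'E'
from h import *
a,_=snap('scene');b,_=snap('side')
f=lambda i:cv2.cvtColor(i,cv2.COLOR_RGB2BGR)
w=cv2.imread('pics/w3.png')
c1=cv2.resize(f(a)[200:300,110:240],(400,300),interpolation=2);c2=cv2.resize(f(b)[120:210,260:380],(400,300),interpolation=2)
cv2.imwrite('pics/c3.png',np.vstack([np.hstack([c1,c2]),np.hstack([cv2.resize(w,(400,300)),c1*0])]))
E
```

```text
4.25 [ 0.5887 -0.2286  0.0066] [1.800e+02 1.000e-02 9.044e+01] [ 41.1  28.  -28.1  96.5  14.9  59.2   8.5]
[array([263., 225.]), array([ 73., 307.]), array([ 105., -169.])]
```

View pics/c3.png

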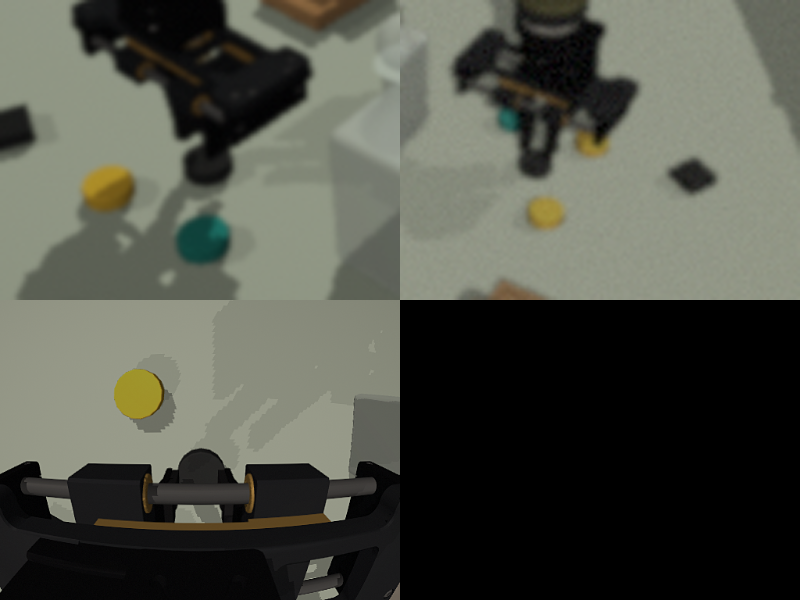

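The round stone (bottom-left panel) sits ahead of the fingers, so the jaws closed behind its centre. I'll measure where it is now.

```bash
python3 - <<'E'
from h import *
P=np.load('pics/w3.npy',allow_pickle=True).item()
im=cv2.imread('pics/w3.png')
sx,sy=512/400,384/300
# top arc of the disc: upper edge of dark blob in columns
for u in range(228,290,6):
    col=im[140:250,u].max(1); v=140+np.argmax(col<80); print(u,v,np.round(onz('wrist',P,u,v,.014),4)[:2], im[v+6,u])
for z in(0,.01,.025):print(proj('wrist',P,(.5887,-.2286,z)))
print(ray('wrist',P,253,190))
E
```

```text
228 213 [ 0.571  -0.2213] [4 5 5]
234 201 [ 0.5748 -0.2134] [35 37 38]
240 196 [ 0.5786 -0.2102] [33 35 35]
246 192 [ 0.5823 -0.2076] [35 36 37]
252 191 [ 0.5859 -0.207 ] [35 37 36]
258 190 [ 0.5896 -0.2063] [35 36 38]
264 191 [ 0.5933 -0.2069] [34 36 36]
270 193 [ 0.597  -0.2082] [34 34 34]
276 197 [ 0.6007 -0.2107] [35 37 37]
282 204 [ 0.6046 -0.2151] [37 39 40]
288 215 [ 0.6086 -0.2223] [10 10  8]
[256.05898357 217.03416646]
[256.15790784 222.09241731]
[256.32499018 230.68026734]
(array([ 0.58687987, -0.16286385,  0.1903198 ]), array([-0.00186247, -0.23936616, -0.97092758]))
```

Call:
jog_arm --motion '[{"x":0,"y":0,"z":0,"ax":0,"ay":0,"az":0},{"x":0,"y":0,"z":0,"ax":0,"ay":0,"az":0},{"x":0,"y":0,"z":0,"ax":0,"ay":0,"az":0},{"x":0,"y":0,"z":0,"ax":0,"ay":0,"az":0},{"x":0,"y":0,"z":0,"ax":0,"ay":0,"az":0}]'

```text
time_s: 4.9
tool_pos: [0.5887, -0.2286, 0.0066]
tool_rot: [180.0, 0.0, 90.4]
force: [-1.7, 0.6, 0.6]
grip_width: 0.0004
grasp_force: 0.0
```

```bash
python3 look.py w4; python3 - <<'E'
from h import *
o=env.get_obs();print(o['grip_width'],o['grasp_force'])
w=cv2.imread('pics/w4.png')[160:290,180:340]
v=cv2.imread('pics/w3.png')[160:290,180:340]
g=lambda w:cv2.resize(np.clip(w.astype(float)*1.8,0,255).astype(np.uint8),(390,317),interpolation=2)
cv2.imwrite('pics/c4.png',np.hstack([g(v),g(w)]))
E
```

```text
4.9 [ 0.5887 -0.2286  0.0066] [1.800e+02 1.000e-02 9.044e+01] [ 41.1  28.  -28.1  96.5  14.9  59.2   8.5]
[array([263., 225.]), array([ 73., 307.]), array([ 105., -169.])]
0.0006407122468848869 0.0
```

View pics/c4.png

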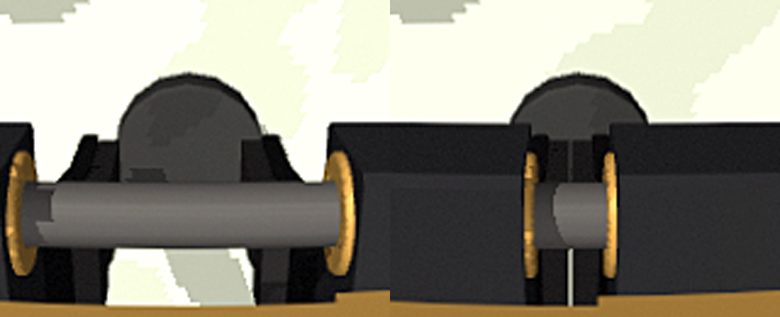

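```bash
python3 - <<'E'
from h import *
from scipy.optimize import least_squares
for n in('w3','w4'):
    P=np.load(f'pics/{n}.npy',allow_pickle=True).item(); im=cv2.imread(f'pics/{n}.png')
    pts=[]
    for u in range(236,283,2):
        col=im[140:250,u].max(1); v=140+np.argmax(col<80); pts.append((u,v))
    for z in(0.0,.007,.014,.03):
        w=np.array([onz('wrist',P,u,v,z)[:2] for u,v in pts])
        r=least_squares(lambda q:np.hypot(*(w-q[:2]).T)-q[2],[.589,-.22,.02]).x
        r2=least_squares(lambda q:np.hypot(*(w-q[:2]).T)-.02,[.589,-.22]).x
        print(n,z,r.round(4),r2.round(4))
E
```

```text
w3 0.0 [ 0.5893 -0.2294  0.0196] [ 0.5893 -0.2299]
w3 0.007 [ 0.5892 -0.227   0.0189] [ 0.5891 -0.2283]
w3 0.014 [ 0.5891 -0.2245  0.0181] [ 0.589  -0.2266]
w3 0.03 [ 0.5889 -0.2189  0.0165] [ 0.5886 -0.2228]
w4 0.0 [ 0.5893 -0.2296  0.0198] [ 0.5893 -0.2299]
w4 0.007 [ 0.5892 -0.2272  0.019 ] [ 0.5891 -0.2283]
w4 0.014 [ 0.5891 -0.2247  0.0183] [ 0.5889 -0.2266]
w4 0.03 [ 0.5889 -0.2191  0.0166] [ 0.5886 -0.2228]
```

The stone hasn't moved, so the fingers closed just above it. The tips must be higher than reported. I'll open and feel downward in small steps.

Call:
jog_arm --motion '[{"x":0,"y":0,"z":0,"ax":0,"ay":0,"az":0},{"x":0,"y":0,"z":0,"ax":0,"ay":0,"az":0},{"x":0,"y":0,"z":0,"ax":0,"ay":0,"az":0},{"x":0,"y":0,"z":0,"ax":0,"ay":0,"az":0},{"x":0,"y":0,"z":0,"ax":0,"ay":0,"az":0}]' --claw 0.4

```text
time_s: 5.45
tool_pos: [0.5887, -0.2286, 0.0066]
tool_rot: [180.0, 0.0, 90.4]
force: [-0.4, 1.2, 0.1]
grip_width: 0.0325
grasp_force: 0.0
```

Call:
jog_arm --motion '[{"x":0,"y":0,"z":0,"ax":0,"ay":0,"az":0},{"x":0,"y":0,"z":0,"ax":0,"ay":0,"az":0},{"x":0,"y":0,"z":0.2,"ax":0,"ay":0,"az":0},{"x":0,"y":0,"z":0.2,"ax":0,"ay":0,"az":0},{"x":0,"y":0,"z":0,"ax":0,"ay":0,"az":0}]'

```text
time_s: 5.95
tool_pos: [0.5883, -0.2285, 0.002]
tool_rot: [-180.0, -0.0, 90.4]
force: [0.0, -0.2, -0.6]
grip_width: 0.06
grasp_force: 0.0
```

```bash
python3 look.py w5; python3 - <<'E'
from h import *
P=np.load('pics/w5.npy',allow_pickle=True).item()
o=env.get_obs();print(o['grip_width'],o['force'])
x,y,z=o['tool_pos']
for zz in (z,.02): print(zz,[proj('wrist',P,(x+dx,y+dy,zz)).round() for dx in(-.031,.031) for dy in(-.0095,.0095)])
w=cv2.imread('pics/w5.png')[160:290,180:340]
cv2.imwrite('pics/c5.png',cv2.resize(np.clip(w.astype(float)*1.8,0,255).astype(np.uint8),None,fx=4,fy=4,interpolation=2))
E
```

```text
5.95 [ 0.5883 -0.2285  0.002 ] [-1.7995e+02 -1.0000e-02  9.0440e+01] [ 41.   28.3 -28.   96.7  15.1  58.8   8.4]
[array([264., 228.]), array([ 71., 310.]), array([ 104., -173.])]
0.06044153640630364 [-0.02224937  0.08376375  0.16716819]
0.002207179780224791 [array([210., 233.]), array([209., 206.]), array([302., 234.]), array([304., 207.])]
0.02 [array([206., 244.]), array([204., 215.]), array([307., 245.]), array([309., 215.])]
```

View pics/c5.png

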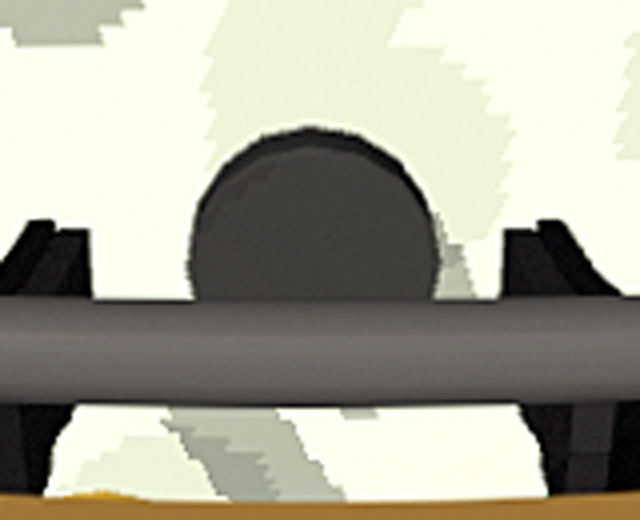

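In this crop the tips' inner corners lie at about (203,217) and (305,217) in the full image. That matches tips about 15-18 mm above the reported TCP. I'll feel further down and watch the force.

Call:
jog_arm --motion '[{"x":0,"y":0,"z":0.2,"ax":0,"ay":0,"az":0},{"x":0,"y":0,"z":0.2,"ax":0,"ay":0,"az":0},{"x":0,"y":0,"z":0.1,"ax":0,"ay":0,"az":0},{"x":0,"y":0,"z":0,"ax":0,"ay":0,"az":0},{"x":0,"y":0,"z":0,"ax":0,"ay":0,"az":0}]'

```text
time_s: 6.5
tool_pos: [0.5887, -0.2286, -0.0025]
tool_rot: [-180.0, 0.0, 90.4]
force: [-0.3, -0.7, 1.2]
grip_width: 0.0614
grasp_force: 0.0
```

```bash
python3 -c "
from cell import env
print(env.grip_point_offset, env.get_obs()['tool_pos'],env.get_obs()['force'])"
```

```text
0.0187 [ 0.58870502 -0.22857973 -0.00245711] [-0.34090299 -0.68670301  1.18880834]
```

Call:
jog_arm --motion '[{"x":0,"y":0,"z":0.2,"ax":0,"ay":0,"az":0},{"x":0,"y":0,"z":0.2,"ax":0,"ay":0,"az":0},{"x":0,"y":0,"z":0,"ax":0,"ay":0,"az":0},{"x":0,"y":0,"z":0,"ax":0,"ay":0,"az":0},{"x":0,"y":0,"z":0,"ax":0,"ay":0,"az":0}]'

```text
time_s: 7.0
tool_pos: [0.5887, -0.2286, -0.0064]
tool_rot: [180.0, 0.0, 90.4]
force: [-0.3, -0.8, -0.0]
grip_width: 0.061
grasp_force: 0.0
```

Call:
jog_arm --motion '[{"x":0,"y":0,"z":0,"ax":0,"ay":0,"az":0},{"x":0,"y":0,"z":0,"ax":0,"ay":0,"az":0},{"x":0,"y":0,"z":0,"ax":0,"ay":0,"az":0},{"x":0,"y":0,"z":0,"ax":0,"ay":0,"az":0},{"x":0,"y":0,"z":0,"ax":0,"ay":0,"az":0}]' --claw -0.15 --squeeze 8

```text
time_s: 7.5
tool_pos: [0.5887, -0.2286, -0.0064]
tool_rot: [180.0, 0.0, 90.4]
force: [0.1, -0.7, -0.5]
grip_width: 0.038
grasp_force: 0.0
```

Call:
jog_arm --motion '[{"x":0,"y":0,"z":0,"ax":0,"ay":0,"az":0},{"x":0,"y":0,"z":0,"ax":0,"ay":0,"az":0},{"x":0,"y":0,"z":0,"ax":0,"ay":0,"az":0},{"x":0,"y":0,"z":0.2,"ax":0,"ay":0,"az":0},{"x":0,"y":0,"z":0.2,"ax":0,"ay":0,"az":0}]' --claw 0.4

```text
time_s: 8.0
tool_pos: [0.5887, -0.2286, -0.0106]
tool_rot: [180.0, 0.0, 90.4]
force: [-0.2, 0.4, -0.0]
grip_width: 0.0599
grasp_force: 0.0
```

Call:
jog_arm --motion '[{"x":0,"y":0,"z":0.2,"ax":0,"ay":0,"az":0},{"x":0,"y":0,"z":0.1,"ax":0,"ay":0,"az":0},{"x":0,"y":0,"z":0,"ax":0,"ay":0,"az":0},{"x":0,"y":0,"z":0,"ax":0,"ay":0,"az":0},{"x":0,"y":0,"z":0,"ax":0,"ay":0,"az":0}]'

```text
time_s: 8.5
tool_pos: [0.5888, -0.2286, -0.0134]
tool_rot: [180.0, 0.0, 90.4]
force: [-0.5, 0.4, 0.6]
grip_width: 0.061
grasp_force: 0.0
```

```bash
python3 look.py w6; python3 - <<'E'
from h import *
P=np.load('pics/w6.npy',allow_pickle=True).item()
o=env.get_obs();print(o['grip_width'],o['force']); x,y,z=o['tool_pos']; h=o['grip_width']/2
im=cv2.imread('pics/w6.png')
print([proj('wrist',P,(x+dx,y+.0095,zz)).round() for zz in (z,0,.01,.02) for dx in (-h,h)])
g=im.max(2)
for v in range(206,224,2): print(v,''.join('#' if a<22 else ('o' if a<70 else '.') for a in g[v,190:320]))
E
```

```text
8.5 [ 0.5888 -0.2286 -0.0134] [1.7999e+02 1.0000e-02 9.0440e+01] [ 40.7  29.4 -27.6  97.2  15.7  57.3   8. ]
[array([264., 237.]), array([ 62., 320.]), array([  95., -186.])]
0.06125345212967454 [-0.17378539 -0.29050673  0.81852909]
[array([209., 206.]), array([303., 207.]), array([206., 212.]), array([307., 213.]), array([203., 218.]), array([310., 218.]), array([200., 224.]), array([313., 224.])]
206 ..............................................o##oo#oooooooooooooooooooooooooooooo########........................................
208 ...........................................o###o#oooooooooooooooooooooooooooooooooooo#######......................................
210 ..........................................o##oooooooooooooooooooooooooooooooooooooooooooo####o....................................
212 .........................................o#ooooooooooooooooooooooooooooooooooooooooooooooooo##o...................................
214 .......................................o##oooooooooooooooooooooooooooooooooooooooooooooooooooo##o.................................
216 ###...................................o#ooooooooooooooooooooooooooooooooooooooooooooooooooooooo##o...........................#####
218 ###########o.........................o#ooooooooooooooooooooooooooooooooooooooooooooooooooooooooo##o..................#############
220 ###########o........................o#ooooooooooooooooooooooooooooooooooooooooooooooooooooooooooo#o.................o#############
222 ###########o........................ooooooooooooooooooooooooooooooooooooooooooooooooooooooooooooooo#o...............o#############
```

Call:
jog_arm --motion '[{"x":0,"y":0,"z":0,"ax":0,"ay":0,"az":0},{"x":0,"y":0,"z":0,"ax":0,"ay":0,"az":0},{"x":0,"y":0,"z":0,"ax":0,"ay":0,"az":0},{"x":0,"y":0,"z":0,"ax":0,"ay":0,"az":0},{"x":0,"y":0,"z":0,"ax":0,"ay":0,"az":0}]' --claw -0.3 --squeeze 8

```text
time_s: 9.05
tool_pos: [0.5888, -0.2286, -0.0134]
tool_rot: [180.0, 0.0, 90.4]
force: [0.1, 0.1, 0.5]
grip_width: 0.0391
grasp_force: 8.0
```

```bash
python3 look.py w7; python3 - <<'E'
from h import *
o=env.get_obs();print(o['grip_width'],o['grasp_force'],o['force'])
im=cv2.imread('pics/w7.png');g=im.max(2)
for v in range(186,226,3): print(v,''.join('#' if a<22 else ('o' if a<70 else '.') for a in g[v,190:320]))
E
```

```text
9.05 [ 0.5888 -0.2286 -0.0134] [1.7999e+02 1.0000e-02 9.0440e+01] [ 40.7  29.4 -27.6  97.2  15.7  57.3   8. ]
[array([264., 237.]), array([ 62., 320.]), array([  95., -186.])]
0.039387824100513905 8.00002634525299 [ 0.65870956 -0.81954908 -0.35848905]
186 ..................................................................................................................................
189 ..................................................................................................................................
192 ..................................................................................................................................
195 ..................................................................................................................................
198 ............................................................ooooooo...............................................................
201 .................................................o#####oooooooooooo#o#########o...................................................
204 ..................................
[... 341 characters left out ...]
.........................
213 ....................................o#ooooooooooooooooooooooooooooooooooooooooooooooooooo###o.....................................
216 ..............o######.............o#ooooooooooooooooooooooooooooooooooooooooooooooooooooooo##o.............######o................
219 .............#################...oooooooooooooooooooooooooooooooooooooooooooooooooooooooooooo##...o################o..............
222 ...........###################..oooooooooooooooooooooooooooooooooooooooooooooooooooooooooooooooo..##################o.............
225 ..........####################ooooooooooooooooooooooooooooooooooooooooooooooooooooooooooooooooooo.####################o...........
```

Gripped: width 39 mm at 8 N. I'll lift and go in front of the dispenser for a look.

Call:
jog_arm --motion '[{"x":0,"y":0,"z":-2,"ax":0,"ay":0,"az":0},{"x":0,"y":0,"z":-4,"ax":0,"ay":0,"az":0},{"x":0,"y":0,"z":-5,"ax":0,"ay":0,"az":0},{"x":0,"y":0,"z":-5,"ax":0,"ay":0,"az":0},{"x":0,"y":0,"z":-5,"ax":0,"ay":0,"az":0}]'

```text
time_s: 9.6
tool_pos: [0.5883, -0.2283, 0.1985]
tool_rot: [-180.0, 0.0, 90.5]
force: [1.4, 0.0, -0.5]
grip_width: 0.0393
grasp_force: 8.0
```

Call:
jog_arm --motion '[{"x":4,"y":-2.1,"z":0,"ax":0,"ay":0,"az":0},{"x":4,"y":-2.1,"z":0,"ax":0,"ay":0,"az":0},{"x":4,"y":-2.1,"z":0,"ax":0,"ay":0,"az":0},{"x":4,"y":-2.1,"z":0,"ax":0,"ay":0,"az":0},{"x":4,"y":-2.1,"z":0,"ax":0,"ay":0,"az":0}]'

```text
time_s: 10.1
tool_pos: [0.4809, -0.0278, 0.1964]
tool_rot: [-180.0, 0.0, 90.4]
force: [0.0, 0.1, 0.4]
grip_width: 0.0395
grasp_force: 8.0
```

Call:
jog_arm --motion '[{"x":0,"y":0,"z":0,"ax":0,"ay":0,"az":0},{"x":0,"y":0,"z":0,"ax":0,"ay":0,"az":0},{"x":0,"y":0,"z":0,"ax":0,"ay":0,"az":0},{"x":0,"y":0,"z":0,"ax":0,"ay":0,"az":0},{"x":0,"y":0,"z":0,"ax":0,"ay":0,"az":0}]'

```text
time_s: 10.6
tool_pos: [0.4824, -0.0303, 0.1963]
tool_rot: [-180.0, -0.0, 90.3]
force: [0.0, 0.0, -0.8]
grip_width: 0.0395
grasp_force: 8.0
```

```bash
python3 look.py w8; python3 -c "
import cv2;im=cv2.imread('pics/w8.png');cv2.imwrite('pics/w8b.png',cv2.resize(im,(800,600),interpolation=2))"
```

```text
10.6 [ 0.4824 -0.0303  0.1963] [-1.7997e+02 -4.0000e-02  9.0340e+01] [ 38.8  -0.6 -37.7 105.2  -0.4  75.3   1.5]
[array([327., 302.]), array([225., 342.]), array([256.,  95.])]
```

View pics/w8b.png

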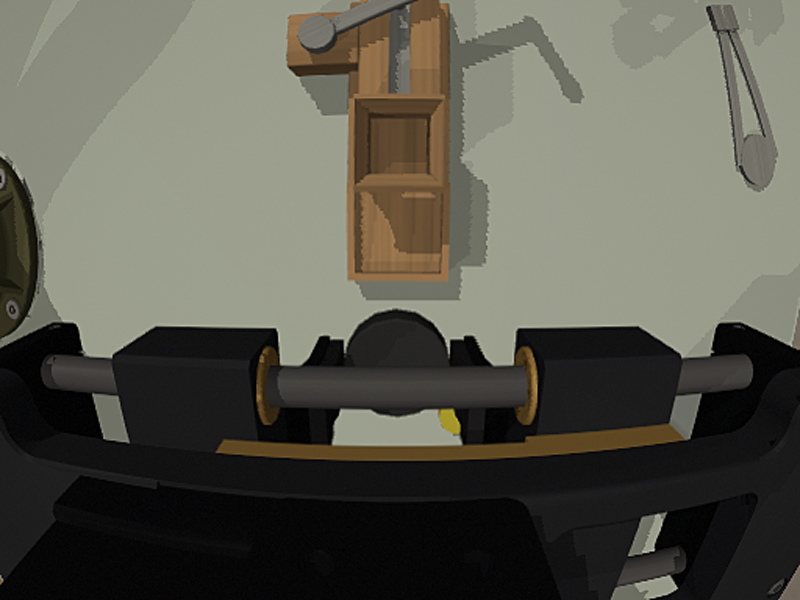

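The wrist view (800 px scale) shows the dispenser well aligned. The funnel rim corners are at about (349,94), (446,95), (444,186) and (353,185), the landing's end corners at (348,280) and (447,280), the lever pivot at (317,33), and the stone in the jaws at (395,360). Next I measure these.

```bash
python3 - <<'E'
from h import *
from scipy.optimize import least_squares
P=np.load('pics/w8.npy',allow_pickle=True).item(); im=cv2.imread('pics/w8.png')
hsv=cv2.cvtColor(im,cv2.COLOR_BGR2HSV); m=((hsv[...,1]>90)&(hsv[...,0]<25)&(hsv[...,2]>40)).astype(np.uint8)
m[200:]=0
for v in range(64,184,8):
    c=np.where(m[v,200:310])[0]+200; print(v,c.min() if len(c) else None,c.max() if len(c) else None)
for u in (235,255,275): 
    c=np.where(m[:,u])[0]; print('col',u,c.max()); 
g=cv2.cvtColor(im,cv2.COLOR_BGR2GRAY)
print('col245',g[50:130,245].tolist()); print('row90',g[90,215:295].tolist()); print('row63',g[63,215:295].tolist())
# held stone vs tool in w7
for n,zt in(('w7',.014),):
    Q=np.load(f'pics/{n}.npy',allow_pickle=True).item(); i7=cv2.imread(f'pics/{n}.png').max(2)
    pts=[(u,150+np.argmax(i7[150:250,u]<75)) for u in range(234,276,2)]
    for z in(.0,.014):
        w=np.array([onz('wrist',Q,u,v,z)[:2] for u,v in pts]); print(z,least_squares(lambda q:np.hypot(*(w-q).T)-.02,[.589,-.22]).x)
E
```

```text
64 223 287
72 223 287
80 223 287
88 223 287
96 223 287
104 223 286
112 223 286
120 222 287
128 222 287
136 222 287
144 222 287
152 222 286
160 222 286
168 222 286
176 223 286
col 235 179
col 255 179
col 275 179
col245 [112, 114, 106, 101, 102, 101, 101, 101, 100, 103, 111, 115, 122, 56, 66, 70, 70, 69, 68, 70, 71, 74, 61, 42, 38, 51, 76, 77, 76, 75, 76, 75, 77, 76, 74, 76, 76, 75, 76, 76, 75, 76, 76, 75, 75, 76, 75, 75, 75, 75, 75, 74, 76, 76, 75, 75, 75, 75, 74, 74, 78, 99, 111, 109, 105, 105, 108, 105, 101, 88, 86, 86, 87, 85, 85, 86, 86, 85, 86, 85]
row90 [155, 156, 156, 156, 156, 157, 160, 139, 112, 113, 117, 97, 60, 59, 64, 61, 59, 62, 65, 65, 39, 40, 62, 73, 72, 68, 65, 72, 75, 75, 75, 76, 78, 76, 74, 75, 77, 76, 76, 76, 77, 79, 77, 76, 72, 70, 69, 69, 70, 69, 67, 73, 75, 76, 77, 76, 78, 81, 43, 57, 97, 109, 108, 103, 102, 105, 107, 104, 97, 87, 85, 84, 82, 88, 101, 99, 99, 99, 99, 98]
row63 [111, 112, 112, 112, 111, 112, 114, 96, 108, 115, 116, 111, 64, 75, 73, 70, 68, 66, 63, 61, 60, 58, 58, 58, 56, 56, 56, 57, 56, 56, 56, 56, 55, 65, 71, 69, 71, 71, 71, 70, 70, 70, 70, 70, 70, 70, 70, 70, 70, 71, 71, 71, 71, 71, 71, 72, 72, 74, 74, 76, 78, 79, 80, 81, 83, 84, 85, 96, 97, 99, 82, 82, 80, 92, 101, 99, 98, 98, 98, 99]
0.0 [ 0.58716277 -0.22989765]
0.014 [ 0.58713246 -0.22613923]
```

```bash
python3 - <<'E'
from h import *
P=np.load('pics/w8.npy',allow_pickle=True).item()
for dz in(0,.01,.02):
    z=.063-dz
    f=lambda u,v,z=z:onz('wrist',P,u,v,z)[:2].round(4)
    print(dz,'far',f(253,60),'near',f(253,118.5),'nearin',f(253,111),'farin',f(253,63),'L',f(222.5,90),'R',f(284.5,90),'end',f(253,179.5,.020-dz),f(222.5,179.5,.02-dz),f(286.5,179.5,.02-dz),'pivot',f(317*.64,33*.64,.048-dz), 'Ltop',f(223.4,62),'Lend',f(223,115))
E
```

```text
0 far [0.4792 0.0983] near [0.4795 0.0351] nearin [0.4795 0.0431] farin [0.4792 0.095 ] L [0.4472 0.0658] R [0.5126 0.0661] end [ 0.4797 -0.0398] [ 0.4418 -0.04  ] [ 0.5213 -0.0396] pivot [0.4224 0.1496] Ltop [0.448  0.0964] Lend [0.4477 0.039 ]
0.01 far [0.4792 0.1003] near [0.4795 0.0351] nearin [0.4794 0.0434] farin [0.4792 0.0969] L [0.4461 0.0668] R [0.5136 0.0671] end [ 0.4797 -0.0419] [ 0.4408 -0.0421] [ 0.5224 -0.0416] pivot [0.4206 0.1531] Ltop [0.4469 0.0984] Lend [0.4467 0.0391]
0.02 far [0.4791 0.1023] near [0.4794 0.0351] nearin [0.4794 0.0436] farin [0.4791 0.0988] L [0.4451 0.0678] R [0.5146 0.0681] end [ 0.4796 -0.044 ] [ 0.4397 -0.0442] [ 0.5235 -0.0437] pivot [0.4188 0.1565] Ltop [0.4459 0.1003] Lend [0.4457 0.0392]
```

Measured mouth: (0.481, 0.066), and three features agree within about 1 mm. The held stone sits at (-1.7, +2.4) mm from the TCP reading. Hovering over the mouth next.

Call:
jog_arm --motion '[{"x":3,"y":0,"z":0,"ax":0,"ay":0,"az":0},{"x":3,"y":0,"z":1,"ax":0,"ay":0,"az":0},{"x":2.4,"y":0,"z":2,"ax":0,"ay":0,"az":0},{"x":1,"y":0,"z":3,"ax":0,"ay":0,"az":0},{"x":0,"y":0,"z":3,"ax":0,"ay":0,"az":0}]'

```text
time_s: 11.15
tool_pos: [0.482, 0.0666, 0.106]
tool_rot: [179.9, -0.0, 90.6]
force: [0.1, -0.0, -1.2]
grip_width: 0.0394
grasp_force: 8.0
```

Call:
jog_arm --motion '[{"x":0,"y":0,"z":2,"ax":0,"ay":0,"az":0},{"x":0,"y":0,"z":1,"ax":0,"ay":0,"az":0},{"x":0,"y":0,"z":0,"ax":0,"ay":0,"az":0},{"x":0,"y":0,"z":0,"ax":0,"ay":0,"az":0},{"x":0,"y":0,"z":0,"ax":0,"ay":0,"az":0}]'

```text
time_s: 11.65
tool_pos: [0.4826, 0.0646, 0.0778]
tool_rot: [179.9, 0.0, 90.4]
force: [0.3, 0.2, -0.5]
grip_width: 0.0394
grasp_force: 8.0
```

```bash
python3 look.py w9; python3 - <<'E'
from h import *
P=np.load('pics/w9.npy',allow_pickle=True).item(); im=cv2.imread('pics/w9.png'); g=im.max(2)
hsv=cv2.cvtColor(im,cv2.COLOR_BGR2HSV)
for v in range(150,262,5): print(v,''.join('B' if (h<25 and s>90 and x>40) else('#' if x<22 else ('o' if x<75 else '.')) for h,s,x in hsv[v,170:340]))
E
```

```text
11.65 [0.4826 0.0646 0.0778] [1.7987e+02 1.0000e-02 9.0410e+01] [ 31.2   7.5 -44.1 113.1   6.   61.5 -15.1]
[array([334., 401.]), array([222., 432.]), array([256., 218.])]
150 .......................................BBBBBBBBBBBBBBBBBBBBBBBBBBBBBBBBBBBB....................BBBBBBBBBBBBBBBBBBBBBBBBBBBBBBBBBBBB.......................................
155 .......................................BBBBBBBBBBBBBBBBBBBBBBBBBBBBBBBBBBBB.......o............BBBBBBBBBBBBBBBBBBBBBBBBBBBBBBBBBBBB.......................................
160 .......................................BBBBBBBBBBBBBBBBBBBBBBBBBBBBBBBBBBBB....................BBBBBBBBBBBBBBBBBBBBBBBBBBBBBBBBBBBB.......................................
165 .......................................BBBBBBBBBBBBBBBBBBBBBBBBBBBBBBBBBBBBBBBBBBBBBBBBBBBBBBBBBBBBBBBBBBBBBBBBBBBBBBBBBBBBBBBBBBBB.......................................
170 ....................................BBBBBBBBBBBBBBBBBBBBBBBBBBBBBBBBBBBBBBBBBBBBBBBBBBBBBBBBBBBBBBBBBBBBBBBBBBBBBBBBBBBBBBBBBBBBBBBBBBB...................................
175 ....................................BBBBBBBBBBBBB
[... 2396 characters left out ...]

245 ooooooooooooo................................................................................................................................oooo...ooo.o......oo.oo.oooBB
250 BoooooooooooooooooooooooooooooooooooooooooooooooooooooooooooooooooooooooooooooooooooooooooooooooooooooooooooooooooooooooooooooooooooooooooooooooooooooooooooooooooooooooBB
255 BooooooooooooooooooooooooooooooooooooooooooooooooooooooooooooooooooooooooooooooooooooooooooooooooooooooooooooooooooooooooooooooooooooooooooooooooooooooooooooooooooooooBBB
260 BBBoBBBBBooooooooooooooooooooooooooooooooooooooooooooooooooooooooooooooooooooooooooooooooooooooooooooooooooooooooooooooooooooooooooooooooooooooooooooooooooooooBBBBBBBBBBB
```

```bash
python3 - <<'E'
from h import *
from scipy.optimize import least_squares
P=np.load('pics/w9.npy',allow_pickle=True).item(); im=cv2.imread('pics/w9.png'); g=cv2.cvtColor(im,cv2.COLOR_BGR2GRAY)
print(g[158:202,230].tolist()); 
for v in (164,168,171): print(v,onz('wrist',P,254,v,.063))
print(onz('wrist',P,206,185,.063),onz('wrist',P,304,185,.063))
i=im.max(2); pts=[]
hsv=cv2.cvtColor(im,cv2.COLOR_BGR2HSV)
st=(hsv[...,1]<90)&(hsv[...,2]<75)
pts=[(u,192+np.argmax(st[192:235,u])) for u in range(234,274,2)]
for z in(.0778+.0274,.063):
    w=np.array([onz('wrist',P,u,v,z)[:2] for u,v in pts]); print(z,least_squares(lambda q:np.hypot(*(w-q).T)-.02,[.48,.06]).x)
E
```

```text
[117, 117, 117, 116, 117, 124, 129, 125, 124, 124, 129, 115, 83, 72, 77, 77, 75, 77, 79, 81, 81, 80, 80, 80, 80, 79, 80, 80, 81, 81, 80, 80, 80, 80, 80, 81, 81, 80, 80, 79, 79, 80, 79, 80]
164 [0.48102261 0.09945961 0.063     ]
168 [0.48104055 0.09671863 0.063     ]
171 [0.48105408 0.09465475 0.063     ]
[0.44797   0.0847488 0.063    ] [0.5156968  0.08516813 0.063     ]
0.10519999999999999 [0.48076888 0.06684966]
0.063 [0.48076786 0.05547337]
```

Stone (0.4808, 0.0668), mouth (0.4818, 0.066). That is aligned within 1 mm, so I lower and release.

Call:
jog_arm --motion '[{"x":-0.1,"y":0.1,"z":1,"ax":0,"ay":0,"az":0},{"x":0,"y":0,"z":1,"ax":0,"ay":0,"az":0},{"x":0,"y":0,"z":0.8,"ax":0,"ay":0,"az":0},{"x":0,"y":0,"z":0.3,"ax":0,"ay":0,"az":0},{"x":0,"y":0,"z":0.2,"ax":0,"ay":0,"az":0}]'

```text
time_s: 12.2
tool_pos: [0.482, 0.0637, 0.0428]
tool_rot: [-179.9, -0.0, 90.5]
force: [0.3, 0.6, -0.6]
grip_width: 0.0393
grasp_force: 8.0
```

Call:
jog_arm --motion '[{"x":0,"y":0,"z":0.1,"ax":0,"ay":0,"az":0},{"x":0,"y":0,"z":0,"ax":0,"ay":0,"az":0},{"x":0,"y":0,"z":0,"ax":0,"ay":0,"az":0},{"x":0,"y":0,"z":0,"ax":0,"ay":0,"az":0},{"x":0,"y":0,"z":0,"ax":0,"ay":0,"az":0}]'

```text
time_s: 12.7
tool_pos: [0.4826, 0.0636, 0.0427]
tool_rot: [180.0, 0.0, 90.4]
force: [0.7, -0.5, -0.4]
grip_width: 0.0391
grasp_force: 8.0
```

Call:
jog_arm --motion '[{"x":0,"y":0,"z":0,"ax":0,"ay":0,"az":0},{"x":0,"y":0,"z":0,"ax":0,"ay":0,"az":0},{"x":0,"y":0,"z":0,"ax":0,"ay":0,"az":0},{"x":0,"y":0,"z":0,"ax":0,"ay":0,"az":0},{"x":0,"y":0,"z":0,"ax":0,"ay":0,"az":0}]' --claw 0.5

```text
time_s: 13.2
tool_pos: [0.4825, 0.0636, 0.0425]
tool_rot: [180.0, 0.0, 90.4]
force: [-0.1, -0.1, -0.1]
grip_width: 0.0639
grasp_force: 0.0
```

Call:
jog_arm --motion '[{"x":0,"y":0,"z":-2,"ax":0,"ay":0,"az":0},{"x":0,"y":0,"z":-4,"ax":0,"ay":0,"az":0},{"x":-1,"y":0,"z":-4,"ax":0,"ay":0,"az":0},{"x":-4,"y":0,"z":-3,"ax":0,"ay":0,"az":0},{"x":-3.5,"y":0,"z":-2,"ax":0,"ay":0,"az":0}]'

```text
time_s: 13.7
tool_pos: [0.4842, -0.0221, 0.1954]
tool_rot: [179.8, 0.1, 90.6]
force: [1.0, -0.7, -1.0]
grip_width: 0.0651
grasp_force: 0.0
```

```bash
python3 look.py w10; python3 - <<'E'
from h import *
P=np.load('pics/w10.npy',allow_pickle=True).item(); im=cv2.imread('pics/w10.png')
u,v=proj('wrist',P,(.482,.066,.03)).round().astype(int); print(u,v)
hsv=cv2.cvtColor(im,cv2.COLOR_BGR2HSV)
for y in range(v-34,v+36,3): print(y,''.join('B' if (h<25 and s>90) else('#' if x<22 else ('o' if x<75 else '.')) for h,s,x in hsv[y,u-45:u+45]))
E
```

```text
13.7 [ 0.4842 -0.0221  0.1954] [1.7978e+02 1.0000e-01 9.0550e+01] [ 39.3  -0.6 -39.2 105.2  -0.3  75.    0.7]
[array([325., 307.]), array([223., 345.]), array([254., 103.])]
253 99
65 .............BBBBBBBBBBBBBBBBBBBBBBBBBBooooo.........BBBBBBBBBBBBBBBBBBBBBBBBBo...........
68 .............BBBBBBBBBBBBBBBBBBBBBBBBBBBBBBBBBBBBBBBBBBBBBBBBBBBBBBBBBBBBBBBBB............
71 .............BBBBBBBBBBBBBBBBBBBBBBBBBBBBBBBBBBBBBBBBBBBBBBBBBBBBBBBBBBBBBBBBB............
74 .............BBBBBBBBBBBBBBBBBBBBBBBBBBBBBBBBBBBBBBBBBBBBBBBBBBBBBBBBBBBBBBBBB............
77 .............BBBBBBBBBBBBBBBBBBBBBBBBBBBBBBBBBBBBBBBBBBBBBBBBBBBBBBBBBBBBBBBBB............
80 .............BBBBBBBBBBBBBBBBBBBBBBBBBBBBBBBBBBBBBBBBBBBBBBBBBBBBBBBBBBBBBBBBB............
83 .............BBBBBBBBBBBBBBBBBBBBBBBBBBBBBBBBBBBBBBBBBBBBBBBBBBBBBBBBBBBBBBBBB............
86 .............BBBBBBBBBBBBBBBBBBBBBBBBB##oooooooooo##BBBBBBBBBBBBBBBBBBBBBBBBBB............
89 .............BBBBBBBBBBBBBBBBBBBBBooooooooooooooooooooooBBBBBBBBBBBBBBBBBBBBBB............
92 .............BBBBBBBBBBBBBBBBBBoooooooooooooooooooooooooooBBBBBBBBBBBB
[... 648 characters left out ...]
oBBBBBBBBBBBBBBBBBBBBB.............
116 .............BBBBBBBBBBBBBBBBBBBBBBBBBB#ooooooooo##BBBBBBBBBBBBBBBBBBBBBBBBBB.............
119 .............BBBBBBBBBBBBBBBBBBBBBBBBBBBBBBBBBBBBBBBBBBBBBBBBBBBBBBBBBBBBBBBB.............
122 .............BBBBBBBBBBBBBBBBBBBBBBBBBBBBBBBBBBBBBBBBBBBBBBBBBBBBBBBBBBBBBBBB.............
125 ............BBBBBBBBBBBBBBBBBBBBBBBBBBBBBBBBBBBBBBBBBBBBBBBBBBBBBBBBBBBBBBBBBB............
128 ............BBBBBBBBBBBBBBBBBBBBBBBBBBBBBBBBBBBBBBBBBBBBBBBBBBBBBBBBBBBBBBBBBB............
131 ............BBBBBBBBBBBBBBBBBBBBBBBBBBBBBBBBBBBBBBBBBBBBBBBBBBBBBBBBBBBBBBBBBB............
134 ............BBBBBBBBBBBBBBBBBBBBBBBBBBBBBBBBBBBBBBBBBBBBBBBBBBBBBBBBBBBBBBBBBB............
```

The round stone lies flat at the bottom of the shaft, a full circle about 32 px across. On to the square.

Call:
jog_arm --motion '[{"x":-4.6,"y":-0.75,"z":0,"ax":0,"ay":0,"az":0},{"x":-4.6,"y":-0.75,"z":0,"ax":0,"ay":0,"az":0},{"x":-4.6,"y":-0.75,"z":0,"ax":0,"ay":0,"az":0},{"x":-4.6,"y":-0.75,"z":0,"ax":0,"ay":0,"az":0},{"x":-4.6,"y":-0.75,"z":0,"ax":0,"ay":0,"az":0}]'

```text
time_s: 14.25
tool_pos: [0.4468, -0.2533, 0.1925]
tool_rot: [180.0, 0.0, 90.4]
force: [0.7, 0.1, -0.1]
grip_width: 0.0655
grasp_force: 0.0
```

Call:
jog_arm --motion '[{"x":-4.6,"y":-0.75,"z":0,"ax":0,"ay":0,"az":0},{"x":-4.6,"y":-0.75,"z":0,"ax":0,"ay":0,"az":0},{"x":0,"y":0,"z":0,"ax":0,"ay":0,"az":8.5},{"x":0,"y":0,"z":0,"ax":0,"ay":0,"az":8.5},{"x":0,"y":0,"z":0,"ax":0,"ay":0,"az":8.5}]'

```text
time_s: 14.75
tool_pos: [0.4329, -0.3439, 0.1919]
tool_rot: [-180.0, -0.0, 64.5]
force: [-0.2, -0.2, -0.7]
grip_width: 0.0652
grasp_force: 0.0
```

Call:
jog_arm --motion '[{"x":0,"y":0,"z":0,"ax":0,"ay":0,"az":0},{"x":0,"y":0,"z":0,"ax":0,"ay":0,"az":0},{"x":0,"y":0,"z":0,"ax":0,"ay":0,"az":0},{"x":0,"y":0,"z":0,"ax":0,"ay":0,"az":0},{"x":0,"y":0,"z":0,"ax":0,"ay":0,"az":0}]'

```text
time_s: 15.25
tool_pos: [0.4331, -0.3437, 0.1926]
tool_rot: [180.0, 0.0, 65.0]
force: [0.4, 0.5, -0.5]
grip_width: 0.0654
grasp_force: 0.0
```

```bash
python3 look.py w11; python3 - <<'E'
from h import *
P=np.load('pics/w11.npy',allow_pickle=True).item(); im=cv2.imread('pics/w11.png')
x,y=proj('wrist',P,(.431,-.307,.014)).round().astype(int); print(x,y)
m=np.zeros(im.shape[:2],np.uint8); m[y-35:y+35,x-35:x+35]=im[y-35:y+35,x-35:x+35].max(2)<75; m[206:]=0
cs,_=cv2.findContours(m,cv2.RETR_EXTERNAL,cv2.CHAIN_APPROX_NONE); c=max(cs,key=cv2.contourArea)[:,0]
print(cv2.contourArea(c),c.min(0),c.max(0))
w=np.array([onz('wrist',P,u,v,.014)[:2] for u,v in c]).astype(np.float32)
print(cv2.minAreaRect(w*1000))
v=im.max(2)
for r in range(y-30,y+32,3): print(r,''.join('#' if a<26 else('o' if a<75 else'.') for a in v[r,x-45:x+45]))
E
```

```text
15.25 [ 0.4331 -0.3437  0.1926] [1.8e+02 1.0e-02 6.5e+01] [ 54.4   7.9 -20.5  97.2   2.9  75.4   8.4]
[array([333.,  36.]), array([244., 145.]), array([ 158., -110.])]
241 145
901.0 [225 130] [255 161]
((429.6590576171875, -307.4422912597656), (38.14314651489258, 36.970611572265625), 64.88227081298828)
115 ..........................................................................................
118 ..........................................................................................
121 ..........................................................................................
124 ..........................................................................................
127 ..........................................................................................
130 ....................................................ooooooo...............................
133 .............................#oooooooooooooooooooooooooooo#o..............................
136 .............................#oooooooooooooooooooooooooooo#o..............................
139 .............................#oo
[... 498 characters left out ...]
ooooo..............................
157 .............................ooooooooooooooooooooooooooooo#o..............................
160 .............................o###oooooooooooooooooooooooo##o..............................
163 ..........................................................................................
166 ..........................................................................................
169 ..........................................................................................
172 ..........................................................................................
175 ..........................................................................................
```

Call:
jog_arm --motion '[{"x":3.15,"y":-1.7,"z":2,"ax":0,"ay":0,"az":0},{"x":0,"y":0,"z":4,"ax":0,"ay":0,"az":0},{"x":0,"y":0,"z":4,"ax":0,"ay":0,"az":0},{"x":0,"y":0,"z":4,"ax":0,"ay":0,"az":0},{"x":0,"y":0,"z":2.5,"ax":0,"ay":0,"az":0}]' --claw 0.4

```text
time_s: 15.8
tool_pos: [0.4294, -0.307, 0.0248]
tool_rot: [-179.8, -0.0, 65.0]
force: [-0.4, -0.6, 0.7]
grip_width: 0.0608
grasp_force: 0.0
```

Call:
jog_arm --motion '[{"x":0,"y":0,"z":0,"ax":0,"ay":0,"az":0},{"x":0,"y":0,"z":0,"ax":0,"ay":0,"az":0},{"x":0,"y":0,"z":0,"ax":0,"ay":0,"az":0},{"x":0,"y":0,"z":0,"ax":0,"ay":0,"az":0},{"x":0,"y":0,"z":0,"ax":0,"ay":0,"az":0}]'

```text
time_s: 16.3
tool_pos: [0.4318, -0.3087, 0.029]
tool_rot: [179.9, 0.0, 64.9]
force: [0.7, -0.1, 0.9]
grip_width: 0.0614
grasp_force: 0.0
```

```bash
python3 look.py w12; python3 - <<'E'
from h import *
v=cv2.imread('pics/w12.png').max(2)
for r in range(180,232,3): print(r,''.join('#' if a<26 else('o' if a<75 else'.') for a in v[r,185:325]))
E
```

```text
16.3 [ 0.4318 -0.3087  0.029 ] [1.7986e+02 5.0000e-02 6.4940e+01] [ 52.   14.1 -21.4 110.4   6.2  56.4   2.7]
[array([408.,  26.]), array([260., 211.]), array([ 124., -188.])]
180 ............................................................................................................................................
183 ..........................................oooooooo##########################################o...............................................
186 ........................................o####o###oo##oooo#oooooooooo#ooooooooooooooooooooooo#o..............................................
189 ........................................ooooooooooooooooooooooooooooooooooooooooooooooooooooo#..............................................
192 ........................................ooooooooooooooooooooooooooooooooooooooooooooooooooooo#..............................................
195 ........................................ooooooooooooooooooooooooooooooooooooooooooooooooooooo#..............................................
198 ........................................oooooooooo
[... 985 characters left out ...]
.....................ooooooooooooooooooooooooooooooooooooooooooooooooooo#o...........................o#################.
222 ################o........................ooooooooooooooooooooooooooooooooooooooooooooooooooo#o...........................o##################
225 #################........................ooooooooooooooooooooooooooooooooooooooooooooooooooo#o...........................o##################
228 #################........................ooooooooooooooooooooooooo###oooo#oooooooooooooooooo#o...........................o##################
231 #################o.......................ooooooooooooooooooooooooo###o###########ooooooooooo#o...........................###################
```

Call:
jog_arm --motion '[{"x":0,"y":0,"z":1.5,"ax":0,"ay":0,"az":0},{"x":0,"y":0,"z":1.5,"ax":0,"ay":0,"az":0},{"x":0,"y":0,"z":1.1,"ax":0,"ay":0,"az":0},{"x":0,"y":0,"z":0,"ax":0,"ay":0,"az":0},{"x":0,"y":0,"z":0,"ax":0,"ay":0,"az":0}]'

```text
time_s: 16.85
tool_pos: [0.4306, -0.3076, -0.0143]
tool_rot: [-179.9, -0.0, 64.9]
force: [-0.0, -0.3, -0.1]
grip_width: 0.0608
grasp_force: 0.0
```

Call:
jog_arm --motion '[{"x":0,"y":0,"z":0,"ax":0,"ay":0,"az":0},{"x":0,"y":0,"z":0,"ax":0,"ay":0,"az":0},{"x":0,"y":0,"z":0,"ax":0,"ay":0,"az":0},{"x":0,"y":0,"z":0,"ax":0,"ay":0,"az":0},{"x":0,"y":0,"z":0,"ax":0,"ay":0,"az":0}]' --claw -0.3 --squeeze 8

```text
time_s: 17.35
tool_pos: [0.4312, -0.3083, -0.0131]
tool_rot: [180.0, 0.0, 64.9]
force: [-0.5, -1.1, 1.4]
grip_width: 0.0377
grasp_force: 8.0
```

```bash
python3 look.py w13; python3 - <<'E'
from h import *
o=env.get_obs();print(o['grip_width'],o['grasp_force'])
P=np.load('pics/w13.npy',allow_pickle=True).item()
v=cv2.imread('pics/w13.png').max(2)
for r in range(189,232,3): print(r,''.join('#' if a<26 else('o' if a<75 else'.') for a in v[r,185:325]))
E
```

```text
17.35 [ 0.4312 -0.3083 -0.0131] [1.7996e+02 2.0000e-02 6.4930e+01] [ 51.3  17.4 -20.9 112.1   7.8  51.8   1.3]
[array([440.,  10.]), array([263., 234.]), array([ 110., -219.])]
0.03802520851090285 7.999868541955948
189 ............................................................................................................................................
192 ............................................................................................................................................
195 ............................................................................................................................................
198 ..................................................................ooooooooooooooooooooooooooooooooo.........................................
201 .....................................o###############################################################.......................................
204 ....................................#oooooooooooooooooooooooooooooooooooooooooooooooooooooooooooooooo#......................................
207 ...........
[... 589 characters left out ...]
###############oooooooooooooooooooooooooooooooooooooooooooooooooooooooooooooooooo#################o.....................
222 ..................####################ooooooooooooooooooooooooooooooooooooooooooooooooooooooooooooooo###################o...................
225 ................#############################oooooooooooooooooooooooooooooooooooooooooooooooooooooooo####################o..................
228 ...............############################oooooooooooooooooooooooooooooooooooooooooooooooooooooooooo######################o................
231 ............###############################ooooooo#oooo#ooooooooooooooooooooooooooooooooooooooooooooo#########################o.............
```

Gripped square: 38 mm at 8 N. Lifting, turning back and travelling to the mouth.

Call:
jog_arm --motion '[{"x":0,"y":0,"z":-3,"ax":0,"ay":0,"az":0},{"x":0,"y":0,"z":-4.5,"ax":0,"ay":0,"az":0},{"x":0,"y":0,"z":-4.5,"ax":0,"ay":0,"az":0},{"x":0,"y":0,"z":-4,"ax":0,"ay":0,"az":0},{"x":0,"y":0,"z":0,"ax":0,"ay":0,"az":-8.5}]'

```text
time_s: 17.9
tool_pos: [0.4345, -0.3102, 0.153]
tool_rot: [179.4, 0.3, 73.6]
force: [1.6, 0.2, -0.8]
grip_width: 0.0377
grasp_force: 8.0
```

Call:
jog_arm --motion '[{"x":0,"y":0,"z":0,"ax":0,"ay":0,"az":-8.5},{"x":0,"y":0,"z":0,"ax":0,"ay":0,"az":-8.5},{"x":4.5,"y":0.6,"z":0,"ax":0,"ay":0,"az":0},{"x":4.5,"y":0.6,"z":0,"ax":0,"ay":0,"az":0},{"x":4.5,"y":0.6,"z":0,"ax":0,"ay":0,"az":0}]'

```text
time_s: 18.4
tool_pos: [0.4478, -0.1714, 0.1463]
tool_rot: [-180.0, -0.0, 90.4]
force: [0.6, -0.0, -0.0]
grip_width: 0.0379
grasp_force: 8.0
```

Call:
jog_arm --motion '[{"x":4.5,"y":0.6,"z":0,"ax":0,"ay":0,"az":0},{"x":4.5,"y":0.6,"z":0,"ax":0,"ay":0,"az":0},{"x":4.5,"y":0.6,"z":0,"ax":0,"ay":0,"az":0},{"x":4.5,"y":0.6,"z":0,"ax":0,"ay":0,"az":0},{"x":4.5,"y":0.6,"z":0,"ax":0,"ay":0,"az":0}]'

```text
time_s: 18.9
tool_pos: [0.476, 0.054, 0.1466]
tool_rot: [180.0, 0.1, 90.4]
force: [0.8, -1.1, -0.7]
grip_width: 0.0378
grasp_force: 8.0
```

Call:
jog_arm --motion '[{"x":1,"y":0.2,"z":1.5,"ax":0,"ay":0,"az":0},{"x":0,"y":0,"z":3,"ax":0,"ay":0,"az":0},{"x":0,"y":0,"z":2,"ax":0,"ay":0,"az":0},{"x":0,"y":0,"z":0,"ax":0,"ay":0,"az":0},{"x":0,"y":0,"z":0,"ax":0,"ay":0,"az":0}]'

```text
time_s: 19.4
tool_pos: [0.4781, 0.0624, 0.0817]
tool_rot: [-180.0, -0.0, 90.4]
force: [1.2, 0.5, -0.1]
grip_width: 0.0381
grasp_force: 8.0
```

```bash
python3 look.py w14; python3 - <<'E'
from h import *
im=cv2.imread('pics/w14.png');hsv=cv2.cvtColor(im,cv2.COLOR_BGR2HSV)
for v in range(155,235,3): print(v,''.join('B' if (h<25 and s>90 and x>40) else('#' if x<22 else ('o' if x<75 else '.')) for h,s,x in hsv[v,180:330]))
E
```

```text
19.4 [0.4781 0.0624 0.0817] [-1.7997e+02 -1.0000e-02  9.0440e+01] [ 32.3   6.7 -44.7 113.3   5.3  62.  -14.3]
[array([337., 398.]), array([225., 429.]), array([263., 214.])]
155 ..................................BBBBBBBBBBBBBBBBBBBBBBBBBBBBBBBBBBBBB....................BBBBBBBBBBBBBBBBBBBBBBBBBBBBBBBBBBB........................
158 ...................................BBBBBBBBBBBBBBBBBBBBBBBBBBBBBBBBBBBBo.....o.............BBBBBBBBBBBBBBBBBBBBBBBBBBBBBBBBBB.........................
161 ...................................BBBBBBBBBBBBBBBBBBBBBBBBBBBBBBBBBBBBBBBBBBBBBBBBBBBBBBBBBBBBBBBBBBBBBBBBBBBBBBBBBBBBBBBBBBB........................
164 .................................BBBBBBBBBBBBBBBBBBBBBBBBBBBBBBBBBBBBBBBBBBBBBBBBBBBBBBBBBBBBBBBBBBBBBBBBBBBBBBBBBBBBBBBBBBBBB........................
167 .................................BBBBBBBBBBBBBBBBBBBBBBBBBBBBBBBBBBBBBBBBBBBBBBBBBBBBBBBBBBBBBBBBBBBBBBBBBBBBBBBBBBBBBBBBBBBBBBBBB....................
170 .................................BBBBBBBBBBBBBBBBBBBBBBBBBBBBBBBBBBBBBBBBBBBBBBBBBBBBBBBBBBBBBBBBBBBBBBBBBBBBBBBBBBBBBBBBBBBBBBBBB.................
[... 2558 characters left out ...]
ooooooooooooooooooooooooooooooooooooo#################BBB.....................##
224 o.....................#########o##########ooooooooooooooooooooooooooooooooooooooooooooooooooooooooooooooooo###################o....................o#B
227 #...................o#####################ooooooooooooooooooooooooooooooooooooooooooooooooooooooooooooooooo####################o...................oBB
230 B.................########################ooooooooooooooooooooooooooooooooooooooooooooooooooooooooooooooooo#######################o................BBB
233 BB.............###########################ooooooooooooooooooooooooooooooooooooooooooooooooooooooooooooooooo##########################o............BBBB
```

```bash
python3 - <<'E'
from h import *
P=np.load('pics/w14.npy',allow_pickle=True).item()
im=cv2.imread('pics/w14.png'); g=cv2.cvtColor(im,cv2.COLOR_BGR2GRAY)
print(g[154:180,235].tolist(), g[194:206,240].tolist())
f=lambda u,v,z=.063:onz('wrist',P,u,v,z)[:2].round(4)
print('rimLR',f(213,185),f(309,185),f(213.3,168),f(309,168))
print('far',[(v,f(254,v)) for v in(158,161,164,167)])
zt=.0817+.0275
print('stone LR',f(220.3,209,zt),f(286.5,209,zt),'front',[(v,f(254,v,zt)) for v in (198,200,202)])
E
```

```text
[117, 117, 117, 117, 116, 123, 129, 127, 125, 128, 132, 116, 83, 73, 78, 78, 78, 78, 81, 73, 76, 81, 81, 82, 82, 82] [27, 27, 27, 28, 26, 26, 26, 27, 26, 27, 38, 41]
rimLR [0.4477 0.0817] [0.5154 0.0822] [0.4482 0.0938] [0.5149 0.0943]
far [(158, array([0.4764, 0.1008])), (161, array([0.4764, 0.0988])), (164, array([0.4765, 0.0967])), (167, array([0.4765, 0.0946]))]
stone LR [0.458  0.0787] [0.4946 0.0789] front [(198, array([0.4766, 0.0851])), (200, array([0.4766, 0.084 ])), (202, array([0.4766, 0.0829]))]
```

Call:
jog_arm --motion '[{"x":0.2,"y":0.5,"z":0,"ax":0,"ay":0,"az":0},{"x":0,"y":0,"z":1,"ax":0,"ay":0,"az":0},{"x":0,"y":0,"z":0.5,"ax":0,"ay":0,"az":0},{"x":0,"y":0,"z":0,"ax":0,"ay":0,"az":0},{"x":0,"y":0,"z":0,"ax":0,"ay":0,"az":0}]'

```text
time_s: 19.95
tool_pos: [0.4829, 0.0644, 0.0663]
tool_rot: [-180.0, -0.0, 90.4]
force: [0.3, -0.4, -1.4]
grip_width: 0.0379
grasp_force: 8.0
```

```bash
python3 look.py w15; python3 - <<'E'
from h import *
im=cv2.imread('pics/w15.png');hsv=cv2.cvtColor(im,cv2.COLOR_BGR2HSV)
for v in range(158,232,4): print(v,''.join('B' if (h<25 and s>90 and x>40) else('#' if x<22 else ('o' if x<75 else '.')) for h,s,x in hsv[v,180:330]))
P=np.load('pics/w15.npy',allow_pickle=True).item()
for p in [(.4816+a*.035,.0655+b*.035,.063) for a in(-1,1) for b in(0,1)]: print(proj('wrist',P,p).round(1))
E
```

```text
19.95 [0.4829 0.0644 0.0663] [-179.96   -0.     90.44] [ 31.4   8.8 -44.6 113.6   7.1  60.4 -15.9]
[array([335., 408.]), array([221., 438.]), array([256., 224.])]
158 ..........................BBBBBBBBBBBBBBBBBBBBBBBBBBBBBBBBBBBBBB......................BBBBBBBBBBBBBBBBBBBBBBBBBBBBBBBBBBBBB...........................
162 ...........................BBBBBBBBBBBBBBBBBBBBBBBBBBBBBBBBBBBBB......................BBBBBBBBBBBBBBBBBBBBBBBBBBBBBBBBBBBBB...........................
166 ...........................BBBBBBBBBBBBBBBBBBBBBBBBBBBBBBBBBBBBBBBBBBBBBBBBBBBBBBBBBBBBBBBBBBBBBBBBBBBBBBBBBBBBBBBBBBBBBBBB...........................
170 ..........................BBBBBBBBBBBBBBBBBBBBBBBBBBBBBBBBBBBBBBBBBBBBBBBBBBBBBBBBBBBBBBBBBBBBBBBBBBBBBBBBBBBBBBBBBBBBBBBBB...........................
174 .......................BBBBBBBBBBBBBBBBBBBBBBBBBBBBBBBBBBBBBBBBBBBBBBBBBBBBBBBBBBBBBBBBBBBBBBBBBBBBBBBBBBBBBBBBBBBBBBBBBBBBBBBB.......................
178 .......................BBBBBBBBBBBBBBBBBBBBBBBBBBBBBBBBBBBBBBBBBBBBBBBBBBBBBBBBBBBBBBBBBBBBBBBBBBBBBBBBBBBBBBBBBBBBBBBBBBBBBBBB.......................
182 ...
[... 1363 characters left out ...]
.......................#
218 .........................###############ooooooooooooooooooooooooooooooooooooooooooooooooooooooooooooooooooo################oB.......................##
222 o......................##################oooooooooooooooooooooooooooooooooooooooooooooooooooooooooooooooooo##################o......................##
226 #....................#####################ooooooooooooooooooooooooooooooooooooooooooooooooooooooooooooooooo####################o...................oBB
230 B.................########################ooooooooooooooooooooooooooooooooooooooooooooooooooooooooooooooooo#######################o................BBB
[202.  216.4]
[200.1 164.7]
[306.3 217.2]
[309.  165.5]
```

Stone is centred over the rim within 1 mm, so I lower and release.

Call:
jog_arm --motion '[{"x":0,"y":0.05,"z":0.8,"ax":0,"ay":0,"az":0},{"x":0,"y":0,"z":0.8,"ax":0,"ay":0,"az":0},{"x":0,"y":0,"z":0.5,"ax":0,"ay":0,"az":0},{"x":0,"y":0,"z":0.2,"ax":0,"ay":0,"az":0},{"x":0,"y":0,"z":0.1,"ax":0,"ay":0,"az":0}]'

```text
time_s: 20.5
tool_pos: [0.4834, 0.0644, 0.0421]
tool_rot: [-180.0, -0.0, 90.4]
force: [0.8, -0.7, -0.7]
grip_width: 0.0376
grasp_force: 8.0
```

Call:
jog_arm --motion '[{"x":0,"y":0,"z":0,"ax":0,"ay":0,"az":0},{"x":0,"y":0,"z":0,"ax":0,"ay":0,"az":0},{"x":0,"y":0,"z":0,"ax":0,"ay":0,"az":0},{"x":0,"y":0,"z":0,"ax":0,"ay":0,"az":0},{"x":0,"y":0,"z":0,"ax":0,"ay":0,"az":0}]'

```text
time_s: 21.0
tool_pos: [0.4837, 0.0643, 0.0426]
tool_rot: [180.0, 0.0, 90.4]
force: [0.1, -0.4, -0.9]
grip_width: 0.038
grasp_force: 8.0
```

Call:
jog_arm --motion '[{"x":0,"y":0,"z":0,"ax":0,"ay":0,"az":0},{"x":0,"y":0,"z":0,"ax":0,"ay":0,"az":0},{"x":0,"y":0,"z":0,"ax":0,"ay":0,"az":0},{"x":0,"y":0,"z":0,"ax":0,"ay":0,"az":0},{"x":0,"y":0,"z":0,"ax":0,"ay":0,"az":0}]' --claw 0.5

```text
time_s: 21.5
tool_pos: [0.4837, 0.0644, 0.0425]
tool_rot: [180.0, 0.0, 90.4]
force: [-0.1, -0.0, -0.1]
grip_width: 0.0636
grasp_force: 0.0
```

Call:
jog_arm --motion '[{"x":0,"y":0,"z":-2,"ax":0,"ay":0,"az":0},{"x":0,"y":0,"z":-4,"ax":0,"ay":0,"az":0},{"x":-1,"y":0,"z":-4,"ax":0,"ay":0,"az":0},{"x":-4,"y":0,"z":-3,"ax":0,"ay":0,"az":0},{"x":-3.5,"y":0,"z":-2,"ax":0,"ay":0,"az":0}]'

```text
time_s: 22.0
tool_pos: [0.4853, -0.0214, 0.1954]
tool_rot: [179.8, 0.1, 90.5]
force: [0.8, -1.6, -0.4]
grip_width: 0.0652
grasp_force: 0.0
```

```bash
python3 look.py w16; python3 - <<'E'
from h import *
P=np.load('pics/w16.npy',allow_pickle=True).item(); im=cv2.imread('pics/w16.png')
u,v=proj('wrist',P,(.482,.066,.03)).round().astype(int); print(u,v)
hsv=cv2.cvtColor(im,cv2.COLOR_BGR2HSV)
for y in range(v-36,v+26,3): print(y,''.join('B' if (h<25 and s>90) else('#' if x<22 else ('o' if x<75 else '.')) for h,s,x in hsv[y,u-45:u+45]))
E
```

```text
22.0 [ 0.4853 -0.0214  0.1954] [1.7978e+02 1.0000e-01 9.0550e+01] [ 3.990e+01 -3.000e-01 -4.000e+01  1.051e+02 -1.000e-01  7.500e+01
  5.000e-01]
[array([324., 307.]), array([222., 346.]), array([253., 103.])]
252 99
63 ..............BBBBBBBBBBBBBBBBBBBBBBBBBoooo.o........BBBBBBBBBBBBBBBBBBBBBBBBBo...........
66 .............BBBBBBBBBBBBBBBBBBBBBBBBBBooooo.........BBBBBBBBBBBBBBBBBBBBBBBBB............
69 .............BBBBBBBBBBBBBBBBBBBBBBBBBBBBBBBBBBBBBBBBBBBBBBBBBBBBBBBBBBBBBBBBBo...........
72 .............BBBBBBBBBBBBBBBBBBBBBBBBBBBBBBBBBBBBBBBBBBBBBBBBBBBBBBBBBBBBBBBBB............
75 .............BBBBBBBBBBBBBBBBBBBBBBBBBBBBBBBBBBBBBBBBBBBBBBBBBBBBBBBBBBBBBBBBB............
78 .............BBBBBBBBBBBBBBBBBBBBBBBBBBBBBBBBBBBBBBBBBBBBBBBBBBBBBBBBBBBBBBBBB............
81 .............BBBBBBBBBBBBBBBBBBBBBBBBBBBBBBBBBBBBBBBBBBBBBBBBBBBBBBBBBBBBBBBBB............
84 .............BBBBBBBBBBBBBBBBBBBBBBBBBBBBBBBBBBBBBBBBBBBBBBBBBBBBBBBBBBBBBBBBB............
87 .............BBBBBBBBBBBBBBBBB#oooooooooooooooooooooooooooooooBBBBBBBBBBBBBBBB............
90 .............BBBBBBBBBBBBBBBBBoooo
[... 398 characters left out ...]
ooooooooBBBBBBBBBBBBBBB............
105 .............BBBBBBBBBBBBBBBB##oooooooooooooooooooooooooooooooBBBBBBBBBBBBBBBB............
108 .............BBBBBBBBBBBBBBBBo#oooooooooooooooooooooooooooooooBBBBBBBBBBBBBBBB............
111 .............BBBBBBBBBBBBBBBBo#oooooooooooooooooooooooooooooooBBBBBBBBBBBBBBB.............
114 .............BBBBBBBBBBBBBBBBo#oooooooooooooooooooooooooooooooBBBBBBBBBBBBBBBB............
117 .............BBBBBBBBBBBBBBBBBBBBBBBBBBBBB######BBBBBBBBBBBBBBBBBBBBBBBBBBBBB.............
120 .............BBBBBBBBBBBBBBBBBBBBBBBBBBBBBBBBBBBBBBBBBBBBBBBBBBBBBBBBBBBBBBBB.............
123 .............BBBBBBBBBBBBBBBBBBBBBBBBBBBBBBBBBBBBBBBBBBBBBBBBBBBBBBBBBBBBBBBB.............
```

The square lies flat on the round stone. Next I look at the lever post from above.

Call:
jog_arm --motion '[{"x":3.6,"y":1.6,"z":0,"ax":0,"ay":0,"az":0},{"x":3.6,"y":1.6,"z":0,"ax":0,"ay":0,"az":0},{"x":3.6,"y":1.6,"z":0,"ax":0,"ay":0,"az":0},{"x":3.6,"y":1.6,"z":0,"ax":0,"ay":0,"az":0},{"x":3.0,"y":1.6,"z":0,"ax":0,"ay":0,"az":0}]' --claw -1

```text
time_s: 22.55
tool_pos: [0.5632, 0.1564, 0.1923]
tool_rot: [-180.0, -0.0, 90.5]
force: [1.5, 0.2, 1.0]
grip_width: 0.0332
grasp_force: 0.0
```

Call:
jog_arm --motion '[{"x":0,"y":0,"z":0,"ax":0,"ay":0,"az":0},{"x":0,"y":0,"z":0,"ax":0,"ay":0,"az":0},{"x":0,"y":0,"z":0,"ax":0,"ay":0,"az":0},{"x":0,"y":0,"z":0,"ax":0,"ay":0,"az":0},{"x":0,"y":0,"z":0,"ax":0,"ay":0,"az":0}]'

```text
time_s: 23.05
tool_pos: [0.563, 0.1525, 0.1927]
tool_rot: [180.0, 0.1, 90.3]
force: [-0.2, 0.1, -0.4]
grip_width: 0.0013
grasp_force: 0.0
```

```bash
python3 look.py w17; python3 - <<'E'
from h import *
im=cv2.imread('pics/w17.png');P=np.load('pics/w17.npy',allow_pickle=True).item()
for n,p in {'ball':(.5656,.2205,.094),'pivot':(.4216,.1505,.048),'stop':(.5656,.0805,.094)}.items():
    u=proj('wrist',P,p); print(n,u.round()); cv2.circle(im,tuple(int(a) for a in u),4,(0,0,255),1)
cv2.imwrite('pics/w17b.png',cv2.resize(im,(800,600),interpolation=2))
E
```

```text
23.05 [0.563  0.1525 0.1927] [1.7998e+02 6.0000e-02 9.0320e+01] [ 22.8  15.9 -48.1  92.3  12.2  77.2 -26.7]
[array([270., 382.]), array([189., 403.]), array([188., 255.])]
ball [259. 116.]
pivot [136. 179.]
stop [257. 253.]
```

View pics/w17b.png

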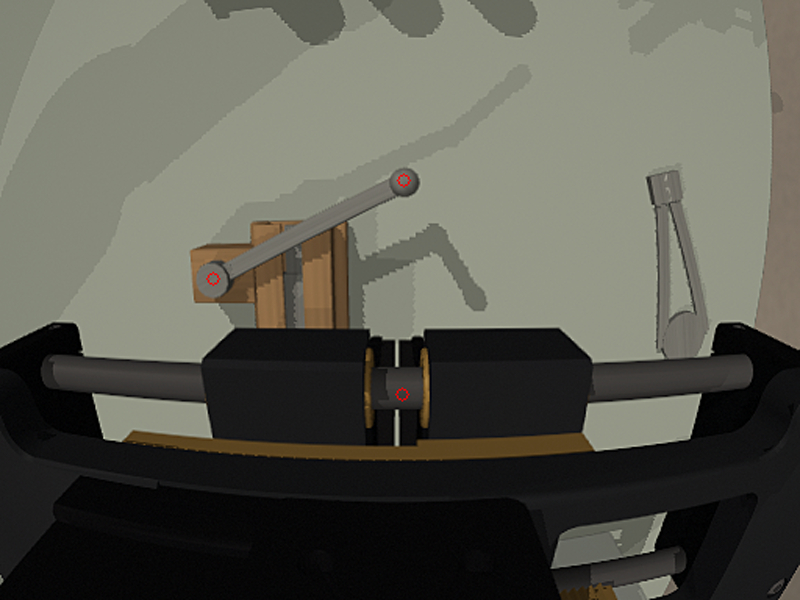

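The ball is at (404,182) and the pivot at (213,279), exactly where the model predicts, so the lever geometry holds. I'll go behind the post and descend.

Call:
jog_arm --motion '[{"x":4,"y":0.2,"z":0,"ax":0,"ay":0,"az":0},{"x":4,"y":0.2,"z":0,"ax":0,"ay":0,"az":0},{"x":3.2,"y":0,"z":0,"ax":0,"ay":0,"az":0},{"x":0,"y":0,"z":1,"ax":0,"ay":0,"az":0},{"x":0,"y":0,"z":3,"ax":0,"ay":0,"az":0}]'

```text
time_s: 23.6
tool_pos: [0.5676, 0.2681, 0.1549]
tool_rot: [179.7, -0.1, 90.5]
force: [0.4, -0.5, -0.6]
grip_width: 0.0005
grasp_force: 0.0
```

Call:
jog_arm --motion '[{"x":0,"y":0,"z":4,"ax":0,"ay":0,"az":0},{"x":0,"y":0,"z":4,"ax":0,"ay":0,"az":0},{"x":0,"y":0,"z":2.5,"ax":0,"ay":0,"az":0},{"x":0,"y":0,"z":1,"ax":0,"ay":0,"az":0},{"x":0,"y":0,"z":0,"ax":0,"ay":0,"az":0}]'

```text
time_s: 24.1
tool_pos: [0.5655, 0.2645, 0.0363]
tool_rot: [-179.9, 0.1, 90.4]
force: [-0.2, 0.2, 0.2]
grip_width: 0.0008
grasp_force: 0.0
```

Call:
jog_arm --motion '[{"x":0,"y":0,"z":0,"ax":0,"ay":0,"az":0},{"x":0,"y":0,"z":0,"ax":0,"ay":0,"az":0},{"x":0,"y":0,"z":0,"ax":0,"ay":0,"az":0},{"x":0,"y":0,"z":0,"ax":0,"ay":0,"az":0},{"x":0,"y":0,"z":0,"ax":0,"ay":0,"az":0}]'

```text
time_s: 24.6
tool_pos: [0.5664, 0.2661, 0.038]
tool_rot: [180.0, -0.0, 90.4]
force: [0.3, -0.5, -0.1]
grip_width: 0.0004
grasp_force: 0.0
```

Call:
jog_arm --motion '[{"x":-1.4,"y":0,"z":0,"ax":0,"ay":0,"az":0},{"x":-1.3,"y":0.05,"z":0,"ax":0,"ay":0,"az":0},{"x":-0.9,"y":0.35,"z":0,"ax":0,"ay":0,"az":0},{"x":-0.9,"y":0.35,"z":0,"ax":0,"ay":0,"az":0},{"x":-0.9,"y":0.35,"z":0,"ax":0,"ay":0,"az":0}]'

```text
time_s: 25.1
tool_pos: [0.5777, 0.2116, 0.0375]
tool_rot: [-180.0, -0.0, 90.4]
force: [-1.2, 2.0, -1.4]
grip_width: 0.0004
grasp_force: 1.3
```

Call:
jog_arm --motion '[{"x":-1,"y":0.2,"z":0,"ax":0,"ay":0,"az":0},{"x":-1,"y":0.2,"z":0,"ax":0,"ay":0,"az":0},{"x":-0.9,"y":0.15,"z":0,"ax":0,"ay":0,"az":0},{"x":0,"y":0,"z":0,"ax":0,"ay":0,"az":0},{"x":0,"y":0,"z":0,"ax":0,"ay":0,"az":0}]'

```text
time_s: 25.6
tool_pos: [0.5834, 0.1831, 0.0376]
tool_rot: [180.0, -0.0, 90.4]
force: [1.9, 4.2, 0.5]
grip_width: 0.0008
grasp_force: 1.4
```

```bash
python3 - <<'E'
from h import *
o=env.get_obs();print(o['tool_pos'].round(4),o['force'].round(2))
# ball in scene view: project expected post along the arc, compare with frame difference
im,P=snap('scene','s2.png')
old=cv2.imread('pics/scene0.png'); new=cv2.imread('pics/s2.png')
for t in (0,.2,.35,.45,.55,.9):
    a=np.radians(25.9)-t; p=(.4216+.16*np.cos(a),.1505+.16*np.sin(a),.094); u=proj('scene',P,p).round().astype(int); print(t,u,new[u[1],u[0]])
E
```

```text
[0.5834 0.1831 0.0376] [1.91 4.22 0.5 ]
0 [280 153] [18 32 42]
0.2 [277 158] [6 6 6]
0.35 [274 161] [63 70 70]
0.45 [271 164] [ 95 107 104]
0.55 [267 166] [123 139 134]
0.9 [251 171] [47 69 90]
```

Contact confirmed: 4 N along +y. Continuing along the arc.

Call:
jog_arm --motion '[{"x":-0.95,"y":0.05,"z":0,"ax":0,"ay":0,"az":0},{"x":-0.95,"y":0,"z":0,"ax":0,"ay":0,"az":0},{"x":-0.95,"y":-0.1,"z":0,"ax":0,"ay":0,"az":0},{"x":-0.95,"y":-0.15,"z":0,"ax":0,"ay":0,"az":0},{"x":-0.95,"y":-0.2,"z":0,"ax":0,"ay":0,"az":0}]'

```text
time_s: 26.15
tool_pos: [0.5798, 0.1349, 0.0377]
tool_rot: [180.0, -0.0, 90.4]
force: [3.1, 3.9, -0.1]
grip_width: 0.0005
grasp_force: 1.9
```

Call:
jog_arm --motion '[{"x":-0.95,"y":-0.25,"z":0,"ax":0,"ay":0,"az":0},{"x":-0.8,"y":-0.3,"z":0,"ax":0,"ay":0,"az":0},{"x":-0.6,"y":-0.25,"z":0,"ax":0,"ay":0,"az":0},{"x":0,"y":0,"z":0,"ax":0,"ay":0,"az":0},{"x":0,"y":0,"z":0,"ax":0,"ay":0,"az":0}]'

```text
time_s: 26.65
tool_pos: [0.5719, 0.112, 0.0376]
tool_rot: [180.0, 0.0, 90.4]
force: [3.5, 3.2, 0.5]
grip_width: 0.0006
grasp_force: 1.8
```

Now to the stop, with small steps.

Call:
jog_arm --motion '[{"x":-0.4,"y":-0.2,"z":0,"ax":0,"ay":0,"az":0},{"x":-0.4,"y":-0.15,"z":0,"ax":0,"ay":0,"az":0},{"x":-0.3,"y":-0.1,"z":0,"ax":0,"ay":0,"az":0},{"x":-0.1,"y":0,"z":0,"ax":0,"ay":0,"az":0},{"x":0,"y":0,"z":0,"ax":0,"ay":0,"az":0}]'

```text
time_s: 27.15
tool_pos: [0.5672, 0.1005, 0.0376]
tool_rot: [-180.0, -0.0, 90.5]
force: [1.7, 3.6, 2.0]
grip_width: 0.0006
grasp_force: 2.2
```

Call:
jog_arm --motion '[{"x":-0.1,"y":0,"z":0,"ax":0,"ay":0,"az":0},{"x":-0.1,"y":0,"z":0,"ax":0,"ay":0,"az":0},{"x":0,"y":0,"z":0,"ax":0,"ay":0,"az":0},{"x":0,"y":0,"z":0,"ax":0,"ay":0,"az":0},{"x":0,"y":0,"z":0,"ax":0,"ay":0,"az":0}]'

```text
time_s: 27.65
tool_pos: [0.5665, 0.0988, 0.0375]
tool_rot: [-179.9, -0.0, 90.5]
force: [-0.7, 5.3, 3.1]
grip_width: 0.0004
grasp_force: 2.7
```

Call:
jog_arm --motion '[{"x":-0.1,"y":0,"z":0,"ax":0,"ay":0,"az":0},{"x":-0.1,"y":0,"z":0,"ax":0,"ay":0,"az":0},{"x":-0.1,"y":0,"z":0,"ax":0,"ay":0,"az":0},{"x":0,"y":0,"z":0,"ax":0,"ay":0,"az":0},{"x":0,"y":0,"z":0,"ax":0,"ay":0,"az":0}]'

```text
time_s: 28.15
tool_pos: [0.5663, 0.0983, 0.0376]
tool_rot: [-179.9, -0.2, 90.6]
force: [0.4, 9.6, 3.0]
grip_width: 0.0003
grasp_force: 4.8
```

The force rises against a hard stop (9.6 N), so the stop is reached. Returning along the arc.

Call:
jog_arm --motion '[{"x":1,"y":0.2,"z":0,"ax":0,"ay":0,"az":0},{"x":1.5,"y":0.5,"z":0,"ax":0,"ay":0,"az":0},{"x":1.5,"y":0.4,"z":0,"ax":0,"ay":0,"az":0},{"x":1.5,"y":0.3,"z":0,"ax":0,"ay":0,"az":0},{"x":1.5,"y":0.1,"z":0,"ax":0,"ay":0,"az":0}]'

```text
time_s: 28.65
tool_pos: [0.5813, 0.1653, 0.0368]
tool_rot: [-179.9, 0.1, 90.4]
force: [-0.3, 3.9, -0.0]
grip_width: 0.0003
grasp_force: 1.0
```

Call:
jog_arm --motion '[{"x":1.5,"y":0,"z":0,"ax":0,"ay":0,"az":0},{"x":1.5,"y":-0.2,"z":0,"ax":0,"ay":0,"az":0},{"x":1.5,"y":-0.4,"z":0,"ax":0,"ay":0,"az":0},{"x":1.5,"y":-0.5,"z":0,"ax":0,"ay":0,"az":0},{"x":1.5,"y":-0.4,"z":0,"ax":0,"ay":0,"az":0}]'

```text
time_s: 29.15
tool_pos: [0.5657, 0.2407, 0.0374]
tool_rot: [-180.0, 0.1, 90.4]
force: [1.0, 0.0, -0.6]
grip_width: 0.0005
grasp_force: 0.0
```

Call:
jog_arm --motion '[{"x":1.5,"y":0,"z":0,"ax":0,"ay":0,"az":0},{"x":1,"y":0,"z":-1,"ax":0,"ay":0,"az":0},{"x":0,"y":0,"z":-4,"ax":0,"ay":0,"az":0},{"x":0,"y":0,"z":-4.5,"ax":0,"ay":0,"az":0},{"x":0,"y":0,"z":-4.5,"ax":0,"ay":0,"az":0}]'

```text
time_s: 29.65
tool_pos: [0.5663, 0.2649, 0.1797]
tool_rot: [180.0, 0.0, 90.4]
force: [1.5, 0.5, -0.5]
grip_width: 0.0004
grasp_force: 0.0
```

Call:
jog_arm --motion '[{"x":-4.5,"y":-1.2,"z":-1,"ax":0,"ay":0,"az":0},{"x":-4.5,"y":-1.2,"z":-1,"ax":0,"ay":0,"az":0},{"x":-4.5,"y":-1.2,"z":0,"ax":0,"ay":0,"az":0},{"x":-4.5,"y":-1.2,"z":0,"ax":0,"ay":0,"az":0},{"x":-4.5,"y":-1.2,"z":0,"ax":0,"ay":0,"az":0}]'

```text
time_s: 30.15
tool_pos: [0.5076, 0.0376, 0.1987]
tool_rot: [179.9, 0.1, 90.4]
force: [0.9, -0.7, -0.9]
grip_width: 0.0003
grasp_force: 0.0
```

Call:
jog_arm --motion '[{"x":-4.5,"y":-1.2,"z":0,"ax":0,"ay":0,"az":0},{"x":-3,"y":0,"z":0,"ax":0,"ay":0,"az":0},{"x":0,"y":0,"z":0,"ax":0,"ay":0,"az":0},{"x":0,"y":0,"z":0,"ax":0,"ay":0,"az":0},{"x":0,"y":0,"z":0,"ax":0,"ay":0,"az":0}]'

```text
time_s: 30.65
tool_pos: [0.4968, -0.034, 0.1981]
tool_rot: [180.0, -0.0, 90.6]
force: [0.2, 0.4, -0.6]
grip_width: 0.0006
grasp_force: 0.0
```

```bash
python3 look.py w18; python3 - <<'E'
from h import *
P=np.load('pics/w18.npy',allow_pickle=True).item(); im=cv2.imread('pics/w18.png')
u,v=proj('wrist',P,(.482,.04,.03)).round().astype(int); print(u,v,'ball',proj('wrist',P,(.5656,.2205,.094)),'landing',proj('wrist',P,(.4816,.0115,.026)))
hsv=cv2.cvtColor(im,cv2.COLOR_BGR2HSV)
for y in range(max(0,v-60),v+60,4): print(y,''.join('B' if (h<25 and s>90) else('#' if x<22 else ('o' if x<75 else '.')) for h,s,x in hsv[y,u-45:u+45]))
E
```

```text
30.65 [ 0.4968 -0.034   0.1981] [ 1.7996e+02 -1.0000e-02  9.0560e+01] [ 43.    1.7 -42.4 103.2   1.2  75.5   0.8]
[array([318., 300.]), array([215., 339.]), array([243.,  92.])]
243 111 ball [323.07184982 -50.04526382] landing [242.67069943 134.99788584]
51 ..............BBBBBBBBBBBBBBBBBBBBBBBBBo.............BBBBBBBBBBBBBBBBBBBBBBBBB............
55 ..............BBBBBBBBBBBBBBBBBBBBBBBBBooo.o.........BBBBBBBBBBBBBBBBBBBBBBBBB............
59 ..............BBBBBBBBBBBBBBBBBBBBBBBBBBBBBBBBBBBBBBBBBBBBBBBBBBBBBBBBBBBBBBBB............
63 ............BBBBBBBBBBBBBBBBBBBBBBBBBBBBBBBBBBBBBBBBBBBBBBBBBBBBBBBBBBBBBBBBBB............
67 ............BBBBBBBBBBBBBBBBBBBBBBBBBBBBBBBBBBBBBBBBBBBBBBBBBBBBBBBBBBBBBBBBBB............
71 ............BBBBBBBBBBBBBBBBBBBBBBBBBBBBBBBBBBBBBBBBBBBBBBBBBBBBBBBBBBBBBBBBBB............
75 .............BBBBBBBBBBBBBBBBBooooooooooooooooooooooooooooooooBBBBBBBBBBBBBBBBo...........
79 ............BBBBBBBBBBBBBBBBBBooooooooooooooooooooooooooooooooBBBBBBBBBBBBBBBB............
83 .............BBBBBBBBBBBBBBBBBBoooooooooooooooooooooooooooooooBBBBBBBBBBBBBBBB............
[... 1291 characters left out ...]
oooooBBBBBBBBBBBBBBBBBB............
143 .............BBBBBBBBBBBBBBBBBoooooooooooooooooooooooooooooBBBBBBBBBBBBBBBBBBB............
147 .............BBBBBBBBBBBBBBBBBBBBBoooooooooooooooooooooBBBBBBBBBBBBBBBBBBBBBBB............
151 .............BBBBBBBBBBBBBBBBBBBBBBBBBBBBBBBoooBBBBBBBBBBBBBBBBBBBBBBBBBBBBBBB............
155 .............BBBBBBBBBBBBBBBBBBBBBBBBBBBBBBBBBBBBBBBBBBBBBBBBBBBBBBBBBBBBBBBBB............
159 .............BBBBBBBBBBBBBBBBBBBBBBBBBBBBBBBBBBBBBBBBBBBBBBBBBBBBBBBBBBBBBBBB.............
163 .............BBBBBBBBBBBBBBBBBBBBBBBBBBBBBBBBBBBBBBBBBBBBBBBBBBBBBBBBBBBBBBBB.............
167 .............BBBBBBBBBBBBBBBBBBBBBBBBBBBBBBBBBBBBBBBBBBBBBBBBBBBBBBBBBBBBBBBB.............
```

```bash
python3 - <<'E'
from h import *
P=np.load('pics/w18.npy',allow_pickle=True).item(); im=cv2.imread('pics/w18.png')
hsv=cv2.cvtColor(im,cv2.COLOR_BGR2HSV)
m=((hsv[...,1]<90)&(hsv[...,2]<75)).astype(np.uint8)
for nm,a,b,z in(('round',112,156,.026),('square',70,109,.026),('square_if_high',70,109,.04)):
    q=np.zeros_like(m); q[a:b,220:270]=m[a:b,220:270]
    c=max(cv2.findContours(q,cv2.RETR_EXTERNAL,cv2.CHAIN_APPROX_NONE)[0],key=cv2.contourArea)[:,0]
    w=np.array([onz('wrist',P,u,v,z)[:2] for u,v in c]).astype(np.float32)*1000
    print(nm,cv2.minEnclosingCircle(w),cv2.minAreaRect(w), 'disp x',65.5-cv2.minAreaRect(w)[0][1])
s,S=snap('scene','s3.png'); a=cv2.imread('pics/scene0.png').astype(int); b=cv2.imread('pics/s3.png').astype(int)
u=proj('scene',S,(.5656,.2205,.094)).round().astype(int)
r=np.s_[u[1]-8:u[1]+20,u[0]-10:u[0]+12]; print('lever area diff vs start',np.abs(a[r]-b[r]).mean(), 'bg', np.abs(a[250:380,300:420]-b[250:380,300:420]).mean())
E
```

```text
round ((480.85223388671875, 11.217509269714355), 19.325815200805664) ((481.0591735839844, 11.142501831054688), (37.317283630371094, 38.13664245605469), 45.109371185302734) disp x 54.35749816894531
square ((482.19378662109375, 68.13568115234375), 25.0833797454834) ((482.1910705566406, 68.12936401367188), (36.67490768432617, 36.61121368408203), 0.4505847096443176) disp x -2.629364013671875
square_if_high ((482.68780517578125, 66.70126342773438), 24.096593856811523) ((482.6852111816406, 66.69519805908203), (35.23210144042969, 35.170902252197266), 0.45063289999961853) disp x -1.1951980590820312
lever area diff vs start 7.067099567099567 bg 3.387457264957265
```

Round stone is at 54 mm on the landing. One more check of the lever from the earlier vantage point, and of the square's height.

Call:
jog_arm --motion '[{"x":3.7,"y":1.3,"z":0,"ax":0,"ay":0,"az":0},{"x":3.7,"y":1.3,"z":0,"ax":0,"ay":0,"az":0},{"x":3.7,"y":1.3,"z":0,"ax":0,"ay":0,"az":0},{"x":3.7,"y":1.3,"z":0,"ax":0,"ay":0,"az":0},{"x":3.7,"y":1.3,"z":0,"ax":0,"ay":0,"az":0}]'

```text
time_s: 31.25
tool_pos: [0.5602, 0.1526, 0.1977]
tool_rot: [180.0, -0.0, 90.5]
force: [-0.3, 0.3, -0.3]
grip_width: 0.0003
grasp_force: 0.0
```

Call:
jog_arm --motion '[{"x":0,"y":0,"z":0,"ax":0,"ay":0,"az":0},{"x":0,"y":0,"z":0,"ax":0,"ay":0,"az":0},{"x":0,"y":0,"z":0,"ax":0,"ay":0,"az":0},{"x":0,"y":0,"z":0,"ax":0,"ay":0,"az":0},{"x":0,"y":0,"z":0,"ax":0,"ay":0,"az":0}]'

```text
time_s: 31.75
tool_pos: [0.5601, 0.1486, 0.1976]
tool_rot: [180.0, 0.1, 90.3]
force: [-0.2, 0.5, 0.0]
grip_width: 0.0008
grasp_force: 0.0
```

```bash
python3 look.py w19; python3 - <<'E'
from h import *
a=cv2.imread('pics/w17.png'); b=cv2.imread('pics/w19.png')
Pa,Pb=[np.load(f'pics/{n}.npy',allow_pickle=True).item() for n in('w17','w19')]
p=(.5656,.2205,.094); ua,ub=[proj('wrist',P,p) for P in(Pa,Pb)]
x,y=ua.round().astype(int); t=a[y-12:y+13,x-12:x+13]
r=cv2.matchTemplate(b[:200],t,cv2.TM_CCOEFF_NORMED); _,s,_,l=cv2.minMaxLoc(r)
print('ball found',np.array(l)+12,s,'expected shift',ub-ua+[x,y])
q=lambda th:proj('wrist',Pb,(.4216+.16*np.cos(.452-th),.1505+.16*np.sin(.452-th),.094)); print('0.05 rad moves', q(.05)-q(0))
# square's size before the stroke, same method
P=np.load('pics/w16.npy',allow_pickle=True).item(); im=cv2.imread('pics/w16.png'); h=cv2.cvtColor(im,cv2.COLOR_BGR2HSV)
m=((h[...,1]<90)&(h[...,2]<75)).astype(np.uint8); k=np.zeros_like(m); k[80:116,230:275]=m[80:116,230:275]
c=max(cv2.findContours(k,cv2.RETR_EXTERNAL,cv2.CHAIN_APPROX_NONE)[0],key=cv2.contourArea)[:,0]
for z in(.026,.04):print('before',z,cv2.minAreaRect(np.array([onz('wrist',P,u,v,z)[:2] for u,v in c]).astype(np.float32)*1000))
E
```

```text
31.75 [0.5601 0.1486 0.1976] [1.7999e+02 5.0000e-02 9.0320e+01] [ 24.9  15.7 -50.2  92.4  12.3  77.7 -26.5]
[array([272., 379.]), array([191., 400.]), array([191., 250.])]
ball found [262 112] 0.9744436144828796 expected shift [261.98887987 111.98944845]
0.05 rad moves [3.40715193 7.56562396]
before 0.026 ((481.4748840332031, 65.71916198730469), (39.87202453613281, 35.8884162902832), 0.45967790484428406)
before 0.04 ((481.5243835449219, 64.88195037841797), (38.2907829284668, 34.465118408203125), 0.4596814215183258)
```

Lever is back at rest and the square's apparent size has shrunk, so it dropped to the floor. Handing in.

```bash
python3 -c "
from cell import env
print(env.sign_off())"
```

```text
the job is handed in; nothing more can be done
None
```

I handed the job in at about 32 s of the 66 s. By my camera measurements the round stone lies on the landing 54 mm from the shaft's axis, the square has dropped to the magazine floor, and the lever is fully back. `sign_off()` returned no verdict.

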